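# Thread the guard rail through the bath shelf's post eyes

## Task

Put the guard rail back on the front of the white enamelled bath shelf: take it from the wooden rack and slide it, thin end first, from the left end of the shelf (as the robot sees it) through all three post eyes in turn, until the shoulder of its square end piece is fully home against the first eye; then let go and leave it lying in the eyes. The posts are hand-fitted and a little out of place, so feel the rail through gently instead of forcing it, which would bend the posts or chip the enamel, and do not disturb the toiletries.

Things in the scene. Friction and masses are not known exactly. Their poses are not given: they have to be found in the camera images.
- shelf: White enamelled steel shelf, fixed: deck 130 deep (x) by 360 long (y), its top 58 mm above the ledge; low tiled kerb along its back. Origin on the ledge under the deck's centre; x to the back, y along it to the end where the rail goes in (the robot's left), z up. Three upright chromed posts with ring eyes stand along its front edge.
- eye_mid (a point): Nominal centre of the middle eye; axes as the shelf's. Each eye is a plain ring: 25 mm outside, 13 mm hole, 14 mm long in y, no chamfer; centres at y = +130, 0, -130, nominally x = -82, z = 105 mm of the shelf. A point of the shelf: the strip with all three posts is fitted by hand in slots, so this true hole is up to 4.5 mm off in x and in z.
- eye_in (a point): Nominal centre of the first eye's outer face (shelf x = -82, y = +137, z = 105 mm); the rail enters here towards -y. The three holes are rigid and in one level line, but that line is turned by up to 0.03 rad about the vertical through the middle eye, either way, so here the true hole is up to 8.6 mm off in x and 4.5 mm in z. The face's y is true.
- eye_out (a point): Nominal centre of the third eye's far face (shelf x = -82, y = -137, z = 105 mm), where the nose comes out; the true hole is likewise up to 8.6 mm off in x and 4.5 mm in z. Height error is the same at all three eyes.
- rail_end (a point): Centre of the loose rail's square end piece, where to grip it: solid chromed steel, 16 by 16 mm, 50 mm long (y). Axes: y along the rail from nose to end piece, z up while it lies in the rack. The whole rail is 340 mm long, about 0.17 kg; its centre of mass is about 70 mm from here towards the nose.
- rail_shoulder (a point): Centre of the end piece's flat face where the 10 mm round tube begins, on the rail's axis, 25 mm from rail_end towards the nose. Home: this face meets the first eye's outer face.
- rail_nose (a point): Centre of the rail's plain square-cut free end (the nose), on the axis, 290 mm from the shoulder.
- rail: The loose guard rail; origin at rail_shoulder, axes as its points.
- rack: Beech drying rack, fixed, 76 by 240 mm, origin under its centre; cross bars at y = +80 and -95 mm, tops 40 mm above the ledge, pegs to 54 mm. The rail lies along y on both bars between the middle pegs with 1 to 2 mm of play, axis 45 mm above the ledge; its end piece overhangs the +y bar by 20 mm or more and lifts straight up.
- dish_mid (a point): Centre of the turquoise soap dish, 78 by 105 by 22 mm, on the shelf near its left end; leave it alone.
- swab_mid (a point): Centre of the closed round swab container, 66 mm across, 74 mm high, in the middle of the shelf; leave it alone.
- mirror_mid (a point): Centre of the round mirror, 108 mm across, on a foot, 140 mm high in all, standing on the ledge in front of the right half of the shelf; leave it alone.
- brush_mid (a point): Centre of the silicone face brush, 62 by 100 by 24 mm with its tab, on the right of the shelf; leave it alone.

How it is judged:
On the way, in this order (a step that is already met when the one before it is completed fails the run):
1. the rail's nose has come through the first eye (y of rail_nose in the frame of eye_in below -0.02 m and x of rail_nose in the frame of eye_in between -0.013 and 0.013 m and z of rail_nose in the frame of eye_in between -0.01 and 0.01 m), for 0.05 s.
2. the nose has come through the middle eye (y of rail_nose in the frame of eye_in below -0.15 m and x of rail_nose in the frame of eye_in between -0.013 and 0.013 m and z of rail_nose in the frame of eye_in between -0.01 and 0.01 m), for 0.05 s.
3. the nose has come out of the third eye (y of rail_nose in the frame of eye_in below -0.278 m and x of rail_nose in the frame of eye_in between -0.013 and 0.013 m and z of rail_nose in the frame of eye_in between -0.01 and 0.01 m), for 0.05 s.
At the end, for the whole second after the job is handed in: The rail lies at rest in all three eyes, its axis within 10 mm in height and 13 mm sideways of the eyes' nominal line at both ends, and the shoulder of its end piece is within 3 mm of the outer face of the first eye (y of rail_shoulder in the frame of eye_in between -0.003 and 0.003 m and x of rail_shoulder in the frame of eye_in between -0.013 and 0.013 m and z of rail_shoulder in the frame of eye_in between -0.01 and 0.01 m and x of rail_nose in the frame of eye_out between -0.013 and 0.013 m and z of rail_nose in the frame of eye_out between -0.01 and 0.01 m and linear speed of rail below 0.01 m/s); the robot touches nothing.
It fails at once if the rail presses on the shelf or its posts with more than 20 N (contact force between rail and shelf above 20 N).
It fails at once if the robot presses on the shelf or its posts with more than 20 N (contact force between any of the fingers, the arm and shelf above 20 N).
It fails at once if one of the toiletries is moved by more than 15 mm (distance of any of dish_mid, swab_mid, mirror_mid, brush_mid from where it was at the start of the episode above 0.015 m).
It also fails if it takes over 72 s, if anything falls off the work surface, if the arm or the gripper's body presses on something with over 40 N, if the wrist force passes 120 N, or if a joint passes its speed limit or range.

## Robot

A 6-joint arm with a two-finger parallel gripper is mounted at the origin on the work surface. World frame = base frame: x ahead of the robot, y to its left, z up, the work surface at z = 0. Lengths are in m, angles in rad, forces in N, time in s.
With the tool pointing down it reaches from about 0.375 to 0.925 m from the base axis. Payload 5.7 kg.
Tool frame: the origin (TCP) lies midway between the tips of the shut fingers; the grasp point (between the pads) lies behind it (bot.grip_depth is the z of the grasp point in the tool frame, in m); z points along the fingers, y is the direction in which the jaws open and shut (so a half turn about z gives the same grasp; the last joint's range is limited). The gripper opens to 88 mm and grips with 3 to 60 N. Pads are 20 mm wide; open, the fingers measure 115 mm over their backs; the gripper's body (75 mm by 178 mm) begins 61 mm behind the grasp point.
Start: joints at [1.201, 0.359, 1.51, -0, 1.272, -0.115], TCP at [0.151, 0.581, 0.223] pointing down, gripper open.
Joint ranges: [-2.97, 2.97], [-1.01, 2.36], [0.21, 2.38], [-0.96, 4.11], [0.2, 2.71], [-2.98, 2.98]. Speed limits (rad/s): [2.39, 2.39, 3.14, 3.14, 3.14, 3.14].

## Interface

Orientations are given as a unit quaternion [w, x, y, z].
In Python, from workcell import bot, snapshot, camera_params, ticket gives the robot as it stands.
- The arm moves only by the tool step_arm, never from a script. Its arguments are lists of equal length, an entry for each row: "offset": the shift along the world's x, y, z as a fraction of full scale, a list of three; "twist": the turn about the world's z as a fraction of full scale; "grip": the opening, from -1 (shut) to 1 (fully open). A call has 1 to 10 rows; each row shifts and turns the pose as measured when the row begins; what a row does not reach is not made up. Full scale, the value 1, is 60 cm for a shift and 45 degrees for a turn. A row lasts 1/12 s, in which the tool goes at most 41.7 mm and 7.16 degrees, less where a joint would pass 70% of its speed; a pose out of reach is approached as far as the arm can. A call with a number of a shift or a turn outside -1 to 1 is refused whole. A call with a gripper value outside its range is refused whole. The fingers move at their own pace and stop on an object; "newtons" is the grip in N (left out, the last holds). Time passes only in rows, so rows that do not move let the fingers close. It gives the time, the measured TCP pose, the force and the opening at its end, in the units of the state.
- bot.state(): the state, without advancing time (a new reading comes with each control period).
- snapshot(name): name is "scene" or "top" or "wrist"; returns (picture, depth): 480x640x3 uint8, blue, green, red; 480x640 float32, m along the optical axis (not along the pixel's ray), 0 where there is no reading.
- camera_params(name): a dict with "fx", "fy", "cx", "cy" (pixels), "dist" ([k1, k2, p1, p2, k3] as OpenCV has them; the pictures are not rectified), "rvec" (rotation vector, rad) and "tvec" (3), from world to camera coordinates, as OpenCV has them. Camera axes: x right, y down, z forward; pixel columns grow to the right and rows downward; lengths in m; the calibration is good to about 2 mm. A picture is of the moment at which its call begins: read the wrist's pose just before it. camera_params takes no time and is no camera call; for the wrist camera it gives the pose at the moment of the call.
- ticket.sign_off(): hands the job in, once; it reports no verdict.
The state is a dict: "time": time; "q": joint angles; "qd": joint speeds; "joint_torque": joint torques, N m; "position": TCP position; "tool_rot": TCP orientation; "wrist_force": force on the tool from outside, world axes, zero at the start; "torque": the same for the moment, N m; "opening": finger opening in m.
Only numpy, scipy, OpenCV 4.12 (cv2) and the standard library are available. Lean on these libraries where they do the work, as an engineer would, in place of code of your own. Each camera call takes 0.05 s, during which the arm holds its last target. There are 200 camera calls.

## Working session

There is one attempt and no reset: what is moved stays moved. The work goes in short steps, Python scripts to look and compute and a tool call to move; the robot and the scene stay as the last step left them, time stands still between calls to the robot, and variables do not carry over. Pictures are saved under pics/ and viewed, about 8 in all and at most 12, crops included, and the job is handed in when it is done.

Besides the shell and the picture viewer there is one more tool, called in YAML: its name, and indented under it one key for each argument. step_arm: Moves the arm, as the interface text tells. Shift numbers are shares of 60 cm and turn numbers shares of 45 degrees, none past 1 either way. Its arguments: {"type":"object","properties":{"offset":{"type":"array","items":{"type":"array","items":{"type":"number","minimum":-1,"maximum":1}}},"twist":{"type":"array","items":{"type":"number","minimum":-1,"maximum":1}},"grip":{"type":"array","items":{"type":"number"}},"newtons":{"type":"number"}},"required":["offset","twist","grip"]}

```bash
ls; mkdir -p pics; python3 - <<'E'
from workcell import bot,snapshot,camera_params
import cv2,numpy as np
print(bot.state(),bot.grip_depth)
for n in("scene","top","wrist"):
    p=camera_params(n);print(n,p)
    i,d=snapshot(n);cv2.imwrite(f"pics/{n}0.png",i);np.save(f"pics/{n}0.npy",d)
a=cv2.imread("pics/scene0.png");b=cv2.imread("pics/top0.png")
E
```

```text
pics
{'time': 0.0, 'q': array([ 1.20088528e+00,  3.59488280e-01,  1.51139287e+00, -2.02250331e-05,
        1.27251085e+00, -1.15090999e-01]), 'qd': array([-0.00035141, -0.00119266,  0.0013534 ,  0.00067837, -0.0002423 ,
       -0.00152239]), 'joint_torque': array([ 7.83981777e-04, -5.15371048e+01, -2.70728016e+01,  6.73398818e-02,
        3.50348360e-02, -1.18177495e-04]), 'position': array([0.15100657, 0.57998948, 0.22183461]), 'tool_rot': array([-2.06659067e-04,  1.27062579e-01,  9.91894295e-01, -8.75669577e-04]), 'wrist_force': array([-0.52547042,  0.56327445, -0.27901013]), 'torque': array([-0.03663582,  0.0124325 , -0.00274989]), 'opening': 0.08772113961911662} -0.0187
scene {'fx': 504.3552583919011, 'fy': 504.3552583919011, 'cx': 315.56614078891727, 'cy': 237.23063770549652, 'dist': array([0.01873278, 0.        , 0.        , 0.        , 0.        ]), 'rvec': array([ 0.77259707,  2.45781212, -1.21299921]), 'tvec': array([ 0.4592992 , -0.09392428,  1.32824206])}
top {'fx': 451.63284979689337, 'fy': 451.63284979689337, 'cx': 320.6863571770017, 'cy': 244.43010001567356, 'dist': array([-0.09664975,  0.        ,  0.        ,  0.        ,  0.        ]), 'rvec': array([ 2.15328718, -2.20768019,  0.07158667]), 'tvec': array([-0.0418648,  0.5609513,  1.0231861])}
wrist {'fx': 369.259043967731, 'fy': 369.259043967731, 'cx': 325.5386789870637, 'cy': 239.88499872111618, 'dist': array([-0.06327103,  0.        ,  0.        ,  0.        ,  0.        ]), 'rvec': array([-2.30440576, -1.78014661, -0.24739008]), 'tvec': array([-0.60003512, -0.03334157,  0.39083361])}
```

View pics/scene0.png

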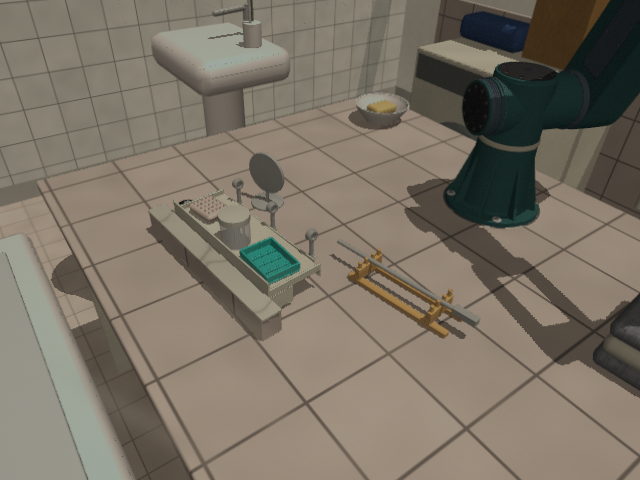

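View pics/top0.png

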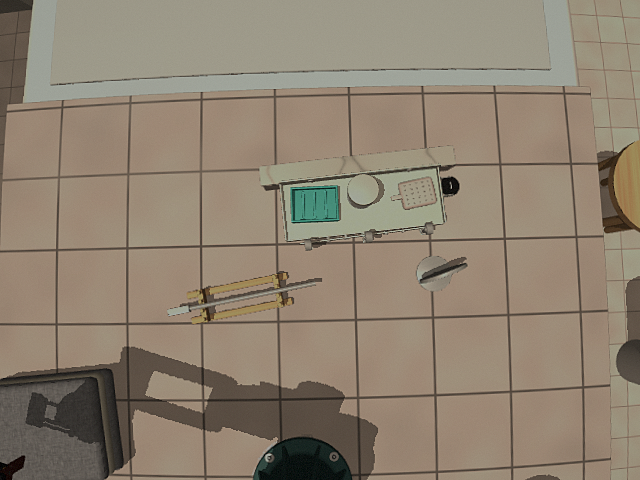

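View pics/wrist0.png

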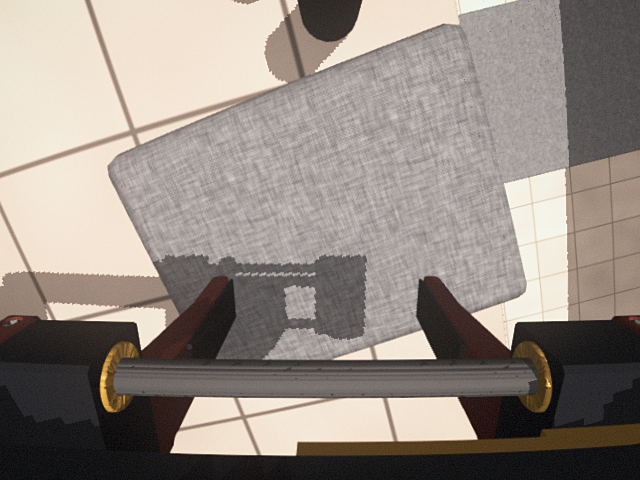

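The scene shows the shelf with eyes at about (311,235), (273,212), (238,186), with the mirror in front of it. In the top view the eyes are near (308,244), (370,237), (430,229), the rail end is at (168,312) and the nose at (321,280). The wrist view shows only the mat and the gripper.

```bash
cat > h.py <<'E'
from workcell import bot,snapshot,camera_params
import cv2,numpy as np
def cam(n):
    p=camera_params(n);K=np.array([[p['fx'],0,p['cx']],[0,p['fy'],p['cy']],[0,0,1.]])
    return K,np.array(p['dist'],float),cv2.Rodrigues(np.array(p['rvec'],float))[0],np.array(p['tvec'],float)
def ray(c,uv):
    K,D,R,t=c;u=cv2.undistortPoints(np.array(uv,float).reshape(-1,1,2),K,D).reshape(-1,2)
    return -R.T@t,np.c_[u,np.ones(len(u))]@R   # origin, dirs (depth 1)
def atz(c,uv,z):
    o,d=ray(c,uv);z=np.broadcast_to(z,len(d));return o+d*((z-o[2])/d[:,2])[:,None]
def tri(cs,uvs):
    A=0;b=0
    for c,uv in zip(cs,uvs):
        o,d=ray(c,[uv]);d=d[0]/np.linalg.norm(d);P=np.eye(3)-np.outer(d,d);A=A+P;b=b+P@o
    x=np.linalg.solve(A,b);return x
def proj(c,X):
    K,D,R,t=c;return cv2.projectPoints(np.array(X,float).reshape(-1,3),cv2.Rodrigues(R)[0],t,K,D)[0].reshape(-1,2)
E
python3 - <<'E'
from h import *
np.set_printoptions(precision=4,suppress=True)
c=cam("top");s=cam("scene");w=cam("wrist")
print("wristcam",-w[2].T@w[3],w[2], bot.state()['position'])
d=np.load("pics/top0.npy");o=-c[2].T@c[3];print("top",o)
for n,uv,z in [("end",(168,312),.05),("nose",(321,280),.05),("e1",(308,244),.117),("e2",(370,237),.117),("e3",(430,229),.117)]:
    print(n,atz(c,[uv],z),d[uv[1]-1:uv[1]+2,uv[0]-1:uv[0]+2].ravel())
for n,a,b in [("e1",(308,244),(311,235)),("e2",(370,237),(273,212)),("e3",(430,229),(238,186)),("nose",(321,280),(338,242)),("end",(168,312),(477,320))]:
    print(n,tri([c,s],[a,b]))
print(atz(c,[(282,185),(441,170),(446,223),(288,243)],.058))
E
```

```text
wristcam [0.0793 0.5997 0.3848] [[ 0.2526  0.9676 -0.0003]
 [ 0.9307 -0.2429  0.2734]
 [ 0.2644 -0.0694 -0.9619]] [0.1511 0.5801 0.222 ]
top [ 0.4835 -0.0626  1.061 ]
end [[0.4134 0.2922 0.05  ]] [1.0033 1.0054 1.0003 1.0002 1.0014 1.0035 1.0059 1.0032 0.    ]
nose [[ 0.4779 -0.0548  0.05  ]] [1.0588 1.0553 1.0566 1.0562 1.0581 1.0565 1.059  1.0585 1.0562]
e1 [[ 0.5542 -0.0299  0.117 ]] [0.9511 0.9507 0.9479 0.9457 0.9475 0.9481 0.9506 0.9513 0.952 ]
e2 [[ 0.5657 -0.1603  0.117 ]] [0.9446 0.9456 0.9478 0.9504 0.944  0.9486 0.9487 0.9528 0.9472]
e3 [[ 0.5794 -0.2878  0.117 ]] [0.9495 0.9506 0.9487 0.9469 0.9508 0.947  0.9495 0.9457 0.9496]
e1 [ 0.5563 -0.0301  0.1024]
e2 [ 0.5674 -0.1628  0.0879]
e3 [ 0.5817 -0.2934  0.0929]
nose [ 0.4741 -0.0516  0.036 ]
end [0.4143 0.2909 0.0514]
[[ 0.6935  0.0278  0.058 ]
 [ 0.7195 -0.3334  0.058 ]
 [ 0.5981 -0.3388  0.058 ]
 [ 0.562   0.0167  0.058 ]]
```

```bash
python3 - <<'E'
import cv2,numpy as np
a=cv2.imread("pics/top0.png")[215:335,155:475]; a=cv2.resize(a,(800,300),interpolation=cv2.INTER_CUBIC)
b=cv2.imread("pics/scene0.png")[165:345,200:500]; b=cv2.resize(b,(500,300),interpolation=cv2.INTER_CUBIC)
o=np.zeros((600,800,3),np.uint8);o[:300]=a;o[300:,:500]=b;cv2.imwrite("pics/c1.png",o)
E
```

```text
(no output)
```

View pics/c1.png

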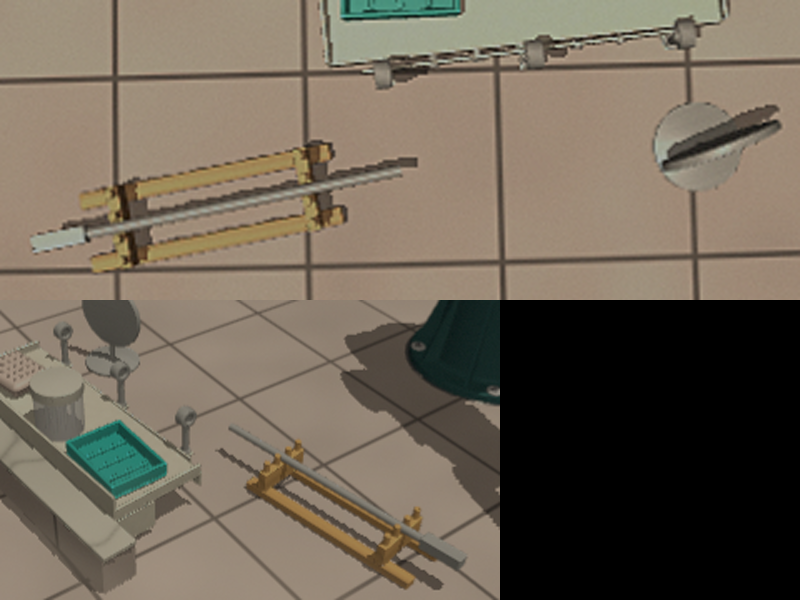

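From the crop, the true nose is at top (316.6,283.4) because the dark stretch beyond it is shadow. The shoulder is at (190,308.6) and the eyes at (308.6,244.6), (369.4,236.6), (429,228.6). Next I'll look at the eyes from close above with the wrist camera.

step_arm:
  offset:
    - [0.036, -0.056, 0]
    - [0.036, -0.056, 0]
    - [0.036, -0.056, 0]
    - [0.036, -0.056, 0]
    - [0.036, -0.056, 0]
    - [0.036, -0.056, 0]
    - [0.036, -0.056, 0]
    - [0.036, -0.056, 0]
    - [0.036, -0.056, 0]
    - [0.036, -0.056, 0]
  twist: [0.045, 0.045, 0.045, 0.045, 0.045, 0.045, 0.045, 0.045, 0.045, 0.045]
  grip: [1, 1, 1, 1, 1, 1, 1, 1, 1, 1]

```text
time: 0.98
position: [0.3675, 0.2358, 0.2199]
tool_rot: [-0.001, -0.064, 0.998, 0.001]
wrist_force: [0.5, 0.7, 0.3]
opening: 0.0881
```

step_arm:
  offset:
    - [0.036, -0.056, 0]
    - [0.036, -0.056, 0]
    - [0.036, -0.056, 0]
    - [0.036, -0.056, 0]
    - [0.036, -0.056, 0]
    - [0.036, -0.056, 0]
    - [0.036, -0.056, 0]
    - [0.036, -0.056, 0]
    - [0.036, -0.056, 0]
    - [0.036, -0.056, 0]
  twist: [0, 0, 0, 0, 0, 0, 0, 0, 0, 0]
  grip: [1, 1, 1, 1, 1, 1, 1, 1, 1, 1]

```text
time: 1.82
position: [0.5872, -0.1185, 0.2193]
tool_rot: [-0.001, -0.064, 0.998, 0.002]
wrist_force: [0.3, 0.4, 0.4]
opening: 0.088
```

step_arm:
  offset:
    - [0.0, -0.05, -0.04]
    - [0, -0.012, -0.02]
    - [0, 0, 0]
    - [0, 0, 0]
  twist: [0, 0, 0, 0]
  grip: [1, 1, 1, 1]

```text
time: 2.15
position: [0.5921, -0.1658, 0.1812]
tool_rot: [0.0, -0.06, 0.998, -0.0]
wrist_force: [-0.2, 0.0, -0.3]
opening: 0.0879
```

```bash
cat >> h.py <<'E'
import pickle
def shot(n,name):
    c=cam(n);i,d=snapshot(n);cv2.imwrite(f"pics/{name}.png",i);pickle.dump(c,open(f"pics/{name}.pkl","wb"));return i
E
python3 -c "
from h import *
shot('wrist','wA');print(bot.state()['position'])"
```

```text
[ 0.59199476 -0.16531595  0.18136307]
```

step_arm:
  offset:
    - [0.05, 0, 0]
    - [0.05, 0, 0]
    - [0.05, 0, 0]
    - [0, 0, 0]
    - [0, 0, 0]
  twist: [0, 0, 0, 0, 0]
  grip: [1, 1, 1, 1, 1]

```text
time: 2.62
position: [0.6814, -0.1546, 0.1852]
tool_rot: [-0.001, -0.064, 0.998, 0.002]
wrist_force: [-1.5, 0.0, 0.9]
opening: 0.0877
```

```bash
python3 -c "
from h import *
shot('wrist','wB');print(bot.state()['position'])
a=cv2.imread('pics/wA.png')[:300];b=cv2.imread('pics/wB.png')[:300]
cv2.imwrite('pics/wAB.png',np.vstack([a,b]))"
```

```text
[ 0.68160524 -0.15446881  0.18547313]
```

View pics/wAB.png

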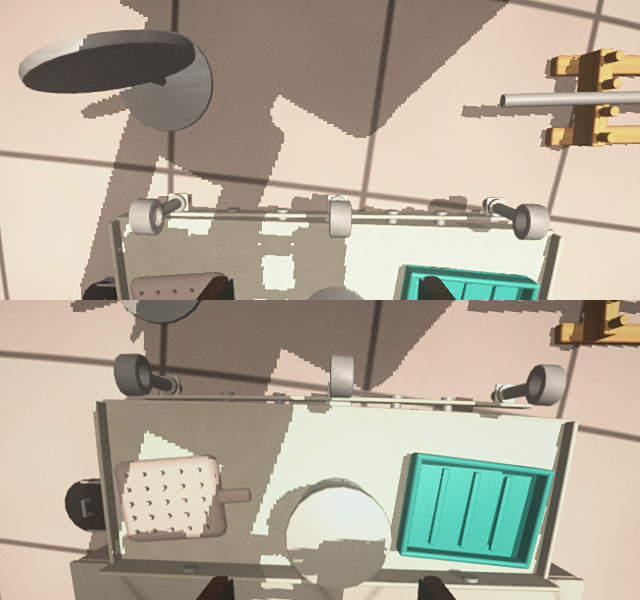

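The upper half (view A) shows the eyes at about (146,215), (340,218), (531,221) and the rail nose at (504,100). In the lower half (view B, row−300) the eyes are at (133,74), (341,76), (545,84). I'll enlarge them.

```bash
python3 -c "
import cv2,numpy as np
r=[]
for n,cs in (('wA',[(146,215),(340,218),(531,221)]),('wB',[(133,74),(341,76),(545,84)])):
    i=cv2.imread(f'pics/{n}.png');row=[]
    for u,v in cs:
        t=cv2.resize(i[v-24:v+24,u-26:u+26],None,fx=5,fy=5,interpolation=cv2.INTER_CUBIC)
        for k in range(0,52,10): cv2.line(t,(k*5,0),(k*5,6),(0,0,255),1); cv2.putText(t,str(u-26+k),(k*5,16),0,.35,(0,0,255))
        for k in range(0,48,10): cv2.line(t,(0,k*5),(6,k*5),(0,0,255),1); cv2.putText(t,str(v-24+k),(8,k*5+4),0,.35,(0,0,255))
        row.append(t)
    r.append(np.hstack(row))
cv2.imwrite('pics/eyes.png',np.vstack(r))"
```

```text
(no output)
```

View pics/eyes.png

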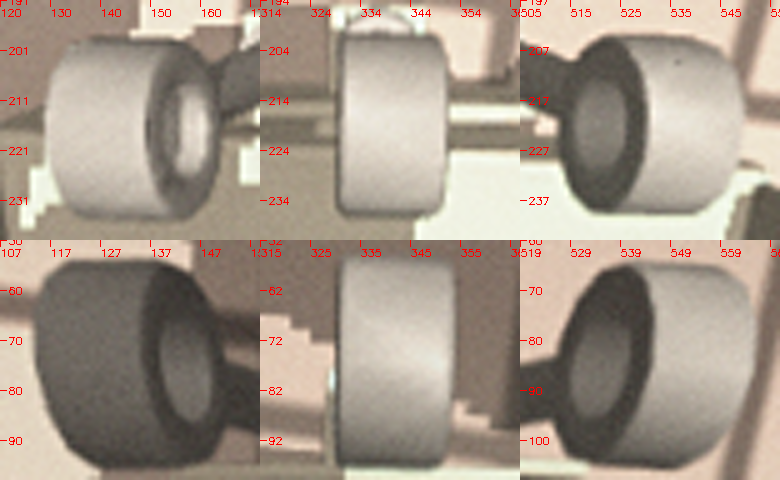

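The rings are clear, with face outlines readable to about 0.3 px. I'll fit the three-ring line to both views.

```bash
cat > fit.py <<'E'
from h import *
from scipy.optimize import least_squares
np.set_printoptions(precision=4,suppress=True)
# (view, eye, face sign, [umin,umax,vmin,vmax] or None)
O=[('wA',3,1,[149,164,198.8,234.4]),('wA',3,-1,[128.6,None,None,None]),('wA',1,-1,[513,530.6,204.2,239.6]),('wA',1,1,[None,549.8,None,None]),
('wA',2,0,[None,None,201.2,237.4]),('wB',3,1,[135,150.8,54.4,95.6]),('wB',3,-1,[113.8,None,None,None]),('wB',1,-1,[526.2,545.6,65,105.6]),('wB',1,1,[None,566,None,None]),('wB',2,0,[None,None,55.6,97.6])]
C={n:pickle.load(open(f'pics/{n}.pkl','rb')) for n in('wA','wB')}
a=np.linspace(0,2*np.pi,180)
def pts(p,k,f):
    l=np.array([-np.sin(p[3]),np.cos(p[3]),0]);n=np.array([l[1],-l[0],0])
    c=p[:3]+l*(.13*(2-k)+.007*f)
    return c+.0125*(np.cos(a)[:,None]*n+np.sin(a)[:,None]*[0,0,1])
def res(p,off=-.4):
    r=[]
    for v,k,f,b in O:
        q=proj(C[v],pts(p,k,f));e=[q[:,0].min(),q[:,0].max(),q[:,1].min(),q[:,1].max()]
        r+=[x-(y+off) for x,y in zip(e,b) if y is not None]
    return np.array(r)
if __name__=="__main__":
    s=least_squares(res,[.566,-.16,.105,.098]);print(s.x,s.fun)
    l=np.array([-np.sin(s.x[3]),np.cos(s.x[3]),0]);print("eye_in",s.x[:3]+l*.137,"rail_end home",s.x[:3]+l*.162)
    # shelf front-edge check, rail nose in view A
    print("nose",atz(C['wA'],[(504,100.5)],.045))
E
python3 fit.py
```

```text
[ 0.5712 -0.1582  0.1034  0.1052] [ 0.0378  1.5418 -0.1728  1.3693 -0.6568 -1.775  -0.2019 -0.1205  1.2322
  1.0912 -0.4628  0.8816 -0.0341  2.8427 -1.2266  0.1216 -1.4818 -2.4694
 -0.0846 -1.0245 -0.1365  1.2051 -0.6998  0.4353]
eye_in [ 0.5568 -0.022   0.1034] rail_end home [0.5541 0.0029 0.1034]
nose [[ 0.4746 -0.0395  0.045 ]]
```

step_arm:
  offset:
    - [-0.03, 0.06, 0.01]
    - [-0.03, 0.06, 0.01]
    - [-0.03, 0.06, 0.01]
    - [-0.03, 0.06, 0.01]
    - [-0.03, 0.06, 0.01]
    - [-0.03, 0.06, 0]
    - [-0.03, 0.06, 0]
    - [-0.03, 0.06, 0]
    - [-0.03, 0.06, 0]
    - [-0.03, 0.06, 0]
  twist: [-0.15, -0.15, -0.15, -0.15, -0.15, -0.15, -0.15, -0.15, -0.15, -0.15]
  grip: [1, 1, 1, 1, 1, 1, 1, 1, 1, 1]

```text
time: 3.5
position: [0.4917, 0.1976, 0.2205]
tool_rot: [0.001, 0.512, 0.859, 0.001]
wrist_force: [-0.7, 0.8, -0.4]
opening: 0.0877
```

step_arm:
  offset:
    - [-0.03, 0, -0.02]
    - [-0.03, 0, -0.02]
    - [-0.03, 0, -0.02]
    - [0, 0, 0]
    - [0, 0, 0]
  twist: [-0.14, -0.14, -0.14, 0, 0]
  grip: [1, 1, 1, 1, 1]

```text
time: 3.92
position: [0.4236, 0.2049, 0.1871]
tool_rot: [0.002, 0.648, 0.762, 0.003]
wrist_force: [1.8, 0.6, 0.2]
opening: 0.0878
```

```bash
python3 -c "
from h import *
print(bot.state()['position'],bot.state()['tool_rot'])
i=shot('wrist','wC');print(proj(cam('wrist'),[[.418,.265,.053]]))
cv2.imwrite('pics/wCc.png',cv2.resize(i[:360],(800,450)))"
```

```text
[0.42358722 0.20492032 0.18709389] [0.0016181  0.64807577 0.76156962 0.00262363]
[[329.25420014 155.41518784]]
```

View pics/wCc.png

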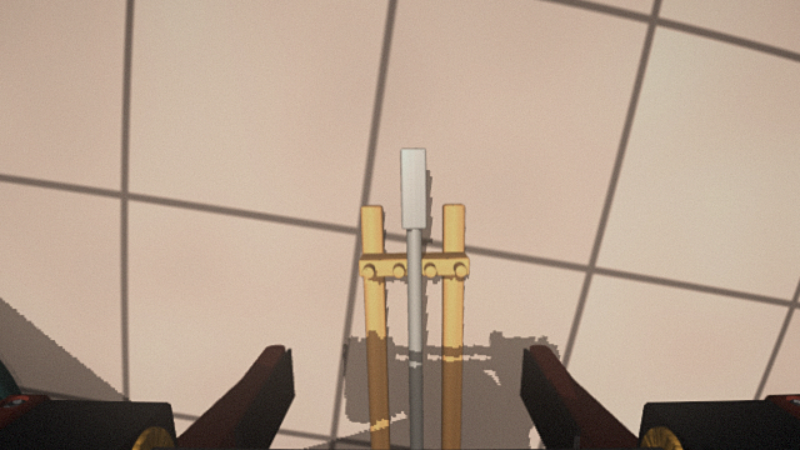

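```bash
python3 -c "
from h import *
np.set_printoptions(precision=4,suppress=True)
c=pickle.load(open('pics/wC.pkl','rb'))
P=atz(c,[(330.4,118.8),(330.6,182),(332.2,352)],[.053,.053,.050]);print(P,np.linalg.norm(P[1]-P[0]))
n=np.array([.4746,-.0395]);
for q in (P[2][:2],n): d=P[0][:2]-q;print(np.degrees(np.arctan2(d[1],d[0])))
t=cam('top');print(atz(t,[(167.4,312.6),(190.2,308.6),(316.6,283.4)],[.053,.053,.05]))
s=bot.state();print(np.degrees(2*np.arctan2(s['tool_rot'][2],s['tool_rot'][1])),(P[0]+P[1])/2-s['position'])"
```

```text
[[0.4148 0.2928 0.053 ]
 [0.4229 0.2448 0.053 ]
 [0.4501 0.0898 0.05  ]] 0.04864826931184734
99.85644081932085
100.19520453703802
[[ 0.4123  0.2926  0.053 ]
 [ 0.4205  0.2401  0.053 ]
 [ 0.4706 -0.0448  0.05  ]]
99.17645187460764 [-0.0044  0.0641 -0.134 ]
```

step_arm:
  offset:
    - [-0.005, 0.06, 0]
    - [-0.004, 0.053, 0]
    - [0, 0, -0.04]
    - [0, 0, -0.04]
    - [0, 0, -0.04]
    - [0, 0, 0]
    - [0, 0, 0]
  twist: [0.015, 0, 0, 0, 0, 0, 0]
  grip: [1, 1, 1, 1, 1, 1, 1]

```text
time: 4.55
position: [0.4316, 0.2772, 0.1214]
tool_rot: [0.006, 0.638, 0.77, 0.012]
wrist_force: [0.3, -0.4, 0.5]
opening: 0.088
```

step_arm:
  offset:
    - [0, 0, 0]
    - [0, 0, 0]
  twist: [0, 0]
  grip: [1, 1]

```text
time: 4.72
position: [0.4339, 0.2773, 0.1235]
tool_rot: [0.007, 0.638, 0.77, 0.012]
wrist_force: [0.6, -0.1, -0.4]
opening: 0.0879
```

```bash
cat > st.py <<'E'
from h import *
np.set_printoptions(precision=4,suppress=True)
from scipy.spatial.transform import Rotation as R
s=bot.state();q=s['tool_rot'];M=R.from_quat([q[1],q[2],q[3],q[0]]).as_matrix()
print('t',s['time'],'q',s['q'],'qd',s['qd']);print('pos',s['position'],'head',np.degrees(np.arctan2(M[1,0],M[0,0])),'zaxis',M[:,2],'f',s['wrist_force'],'tq',s['torque'],'op',s['opening'])
g=s['position']+M[:,2]*bot.grip_depth;print('grasp',g)
E
python3 st.py
```

```text
t 4.7167 q [ 0.4358  0.3421  1.8288 -0.0023  0.9421  0.2493] qd [-0.0093 -0.0107 -0.0218 -0.002   0.0195 -0.0121]
pos [0.4339 0.2773 0.1235] head 100.76424696777845 zaxis [ 0.0267  0.0104 -0.9996] f [ 0.6208 -0.0823 -0.355 ] tq [-0.0688  0.0385 -0.0048] op 0.08790065378857226
grasp [0.4334 0.2771 0.1422]
```

step_arm:
  offset:
    - [-0.004, 0, -0.01]
    - [-0.004, -0.001, -0.01]
    - [-0.004, -0.001, -0.01]
    - [-0.004, -0.001, -0.01]
    - [-0.004, -0.001, -0.01]
    - [-0.004, -0.001, -0.01]
    - [-0.003, -0.001, -0.01]
    - [0, -0.001, 0]
    - [0, 0, 0]
  twist: [-0.01, -0.01, 0, 0, 0, 0, 0, 0, 0]
  grip: [1, 1, 1, 1, 1, 1, 1, 1, 1]

```text
time: 5.47
position: [0.4177, 0.2727, 0.0807]
tool_rot: [0.008, 0.644, 0.765, 0.015]
wrist_force: [-0.4, 0.1, -0.0]
opening: 0.0877
```

```bash
python3 st.py
```

```text
t 5.4667 q [ 0.4419  0.3861  1.907  -0.0037  0.8146  0.2736] qd [ 0.0024  0.0133  0.0173 -0.0005 -0.0093  0.0011]
pos [0.4177 0.2727 0.0807] head 99.78971443135468 zaxis [ 0.0318  0.0121 -0.9994] f [-0.442   0.0821 -0.0302] tq [-0.0852  0.0108 -0.0439] op 0.08769939283939296
grasp [0.4171 0.2725 0.0993]
```

step_arm:
  offset:
    - [0.001, 0, -0.012]
    - [0.001, 0, -0.012]
    - [0, 0, -0.012]
    - [0, 0, -0.012]
    - [0, 0, -0.012]
    - [0, 0, -0.012]
    - [0, 0, -0.01]
    - [0, 0, -0.008]
    - [0, 0, 0]
    - [0, 0, 0]
  twist: [0, 0, 0, 0, 0, 0, 0, 0, 0, 0]
  grip: [1, 1, 1, 1, 1, 1, 1, 1, 1, 1]

```text
time: 6.3
position: [0.4195, 0.2728, 0.0201]
tool_rot: [0.008, 0.644, 0.765, 0.015]
wrist_force: [-0.1, 0.0, 0.1]
opening: 0.0877
```

```bash
python3 st.py
```

```text
t 6.3 q [ 0.4405  0.4927  1.9479 -0.0043  0.6674  0.2732] qd [ 0.0001  0.0144  0.0057  0.0009 -0.0065  0.0003]
pos [0.4195 0.2728 0.0201] head 99.78009945569714 zaxis [ 0.0315  0.0119 -0.9994] f [-0.0982  0.047   0.137 ] tq [-0.1041  0.0607  0.0239] op 0.08771855735719007
grasp [0.4189 0.2726 0.0388]
```

step_arm:
  offset:
    - [0, 0, 0.005]
    - [0, 0, 0.004]
    - [0, 0, 0]
    - [0, 0, 0]
    - [0, 0, 0]
    - [0, 0, 0]
    - [0, 0, 0]
    - [0, 0, 0]
    - [0, 0, 0]
    - [0, 0, 0]
  twist: [0, 0, 0, 0, 0, 0, 0, 0, 0, 0]
  grip: [1, 1, -0.6, -0.75, -1, -1, -1, -1, -1, -1]
  newtons: 45

```text
time: 7.13
position: [0.4208, 0.2735, 0.0279]
tool_rot: [0.009, 0.644, 0.765, 0.016]
wrist_force: [0.5, 0.2, 0.3]
opening: 0.0375
```

```bash
python3 st.py
```

```text
t 7.1333 q [ 0.4406  0.4786  1.943  -0.0042  0.6827  0.2731] qd [ 0.0001  0.001   0.0021  0.0014 -0.0009  0.0025]
pos [0.4208 0.2735 0.0279] head 99.7878387517676 zaxis [ 0.0349  0.0135 -0.9993] f [0.53   0.1618 0.2913] tq [-0.021   0.0503 -0.0198] op 0.037513935441217255
grasp [0.4201 0.2732 0.0466]
```

step_arm:
  offset:
    - [0, 0, 0]
    - [0, 0, 0]
    - [0, 0, 0]
    - [0, 0, 0]
    - [0, 0, 0]
    - [0, 0, 0]
  twist: [0, 0, 0, 0, 0, 0]
  grip: [-1, -1, -1, -1, -1, -1]
  newtons: 45

```text
time: 7.63
position: [0.4204, 0.2733, 0.0276]
tool_rot: [0.009, 0.644, 0.765, 0.016]
wrist_force: [-0.9, -0.2, -0.7]
opening: 0.0157
```

```bash
python3 st.py
```

```text
t 7.6333 q [ 0.4407  0.479   1.9433 -0.0041  0.6828  0.273 ] qd [-0.001  -0.0005  0.0009 -0.0003 -0.001   0.0005]
pos [0.4204 0.2733 0.0276] head 99.79341294611808 zaxis [ 0.0341  0.0132 -0.9993] f [-0.8956 -0.1755 -0.7145] tq [-0.0934  0.0891 -0.0054] op 0.015677333751040065
grasp [0.4198 0.2731 0.0463]
```

step_arm:
  offset:
    - [0, 0, 0.01]
    - [0, 0, 0.015]
    - [0, 0, 0.015]
    - [0, 0, 0.015]
    - [0, 0, 0.015]
    - [0, 0, 0.015]
    - [0, 0, 0.01]
    - [0, 0, 0]
    - [0, 0, 0]
  twist: [0, 0, 0, 0, 0, 0, 0, 0, 0]
  grip: [-1, -1, -1, -1, -1, -1, -1, -1, -1]
  newtons: 45

```text
time: 8.38
position: [0.4205, 0.2735, 0.0923]
tool_rot: [0.009, 0.644, 0.765, 0.017]
wrist_force: [0.5, 0.3, -2.8]
opening: 0.0157
```

```bash
python3 st.py
```

```text
t 8.3833 q [ 0.4407  0.3686  1.8948 -0.0031  0.8396  0.2723] qd [ 0.0013 -0.0212 -0.0079  0.0001  0.0096  0.0008]
pos [0.4205 0.2735 0.0923] head 99.77580826835751 zaxis [ 0.0359  0.0143 -0.9993] f [ 0.4604  0.3212 -2.7626] tq [0.072  0.0996 0.0102] op 0.015735688726524606
grasp [0.4198 0.2732 0.111 ]
```

step_arm:
  offset:
    - [0.008, 0.015, 0]
    - [0.015, 0.015, 0]
    - [0.018, 0.015, 0]
    - [0.02, 0.013, 0]
    - [0.02, 0.013, 0]
    - [0.02, 0.01, 0]
    - [0.02, 0.01, 0]
    - [0.018, 0.006, 0]
    - [0.01, 0.003, 0]
    - [0, 0, 0]
  twist: [-0.01, -0.01, -0.01, -0.01, -0.01, -0.01, -0.01, -0.01, -0.004, 0]
  grip: [-1, -1, -1, -1, -1, -1, -1, -1, -1, -1]
  newtons: 45

```text
time: 9.22
position: [0.5176, 0.3433, 0.0872]
tool_rot: [0.009, 0.672, 0.741, 0.015]
wrist_force: [-0.9, 0.4, -0.4]
opening: 0.0158
```

```bash
python3 st.py; python3 - <<'E'
from h import *
shot('top','t1');shot('scene','s1')
e=np.array([.5568,-.022,.1034])
for n,nm in(('top','t1'),('scene','s1')):print(proj(cam(n),[e,[.5526,.0178,.105]]))
a=cv2.imread('pics/t1.png')[205:285,260:360];b=cv2.imread('pics/s1.png')[195:275,280:380]
cv2.imwrite('pics/ts1.png',np.hstack([cv2.resize(x,(400,320),interpolation=cv2.INTER_CUBIC) for x in(a,b)]))
E
```

```text
t 9.2167 q [ 0.4778  0.5155  1.6301 -0.0064  0.961   0.3836] qd [ 0.0087  0.0217 -0.0092  0.0032  0.0053  0.0094]
pos [0.5176 0.3433 0.0872] head 95.60714791289743 zaxis [ 0.0334  0.0114 -0.9994] f [-0.8608  0.4293 -0.4463] tq [ 0.0655  0.0871 -0.0173] op 0.01581943679384479
grasp [0.517  0.3431 0.1058]
[[304.49207284 243.35867545]
 [285.78675487 245.74516858]]
[[313.71068853 236.72910701]
 [327.21273712 245.50057706]]
```

View pics/ts1.png

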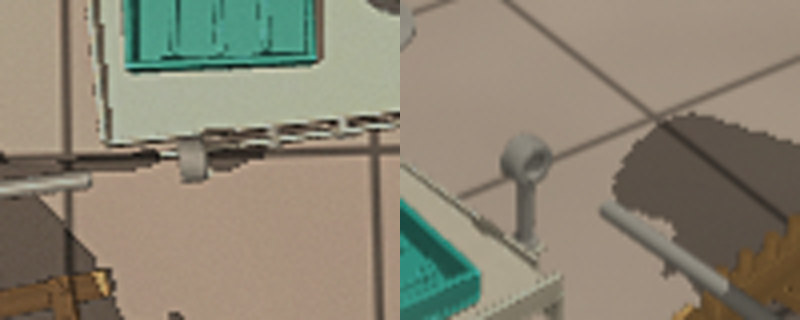

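In the top crop the nose is at (282.4,250.4) and the ring is centred at about (308,245). In the scene crop the nose is at (331,247) and the hole at (314,235.5). So the rail points a few mm too far to −x.

```bash
python3 - <<'E'
from h import *
np.set_printoptions(precision=4,suppress=True)
c=[cam('top'),cam('scene')]
f=lambda x,y,ox,oy:(ox+(x+.5)/4-.5,oy+(y+.5)/4-.5)
n=tri(c,[f(90,182,260,205),f(605-400,209,280,195)]);print('nose',n)
h=tri(c,[f(179,161,260,205),f(537-400,163,280,195)]);print('eye_in',h)
print('nose@z',atz(c[0],[f(90,182,260,205)],.105),'eye@z',atz(c[0],[f(179,161,260,205)],.105))
e2=atz(c[0],[(369.4,236.6),(429,228.6),(308.6,244.6)],.105);print(e2)
r=atz(c[0],[f(0,189,260,205),f(90,182,260,205)],.105);d=r[1]-r[0];print('rail head',np.degrees(np.arctan2(-d[1],-d[0])))
E
```

```text
nose [0.5455 0.0245 0.1027]
eye_in [ 0.5545 -0.0226  0.1054]
nose@z [[0.5435 0.0258 0.105 ]] eye@z [[ 0.5535 -0.0217  0.105 ]]
[[ 0.5676 -0.1603  0.105 ]
 [ 0.5816 -0.2885  0.105 ]
 [ 0.5538 -0.0307  0.105 ]]
rail head 93.0209358999523
```

step_arm:
  offset:
    - [0.001, 0, 0.012]
    - [0, 0, 0.012]
    - [0, 0, 0.012]
    - [0, 0, 0]
    - [0.002, -0.015, 0]
    - [0.002, -0.02, 0]
    - [0.002, -0.02, 0]
    - [0.002, -0.02, 0]
    - [0.001, -0.01, 0]
    - [0, 0, 0]
  twist: [0.006, 0.005, 0, 0, 0, 0, 0, 0, 0, 0]
  grip: [-1, -1, -1, -1, -1, -1, -1, -1, -1, -1]
  newtons: 45

```text
time: 10.15
position: [0.5181, 0.2837, 0.1114]
tool_rot: [0.008, 0.668, 0.744, 0.013]
wrist_force: [0.1, 0.8, -0.8]
opening: 0.0156
```

```bash
cat >> st.py <<'E'
h=np.arctan2(M[1,0],M[0,0]);print('nose est',g-.319*np.array([np.cos(h),np.sin(h),0]))
E
python3 st.py
```

```text
t 10.15 q [ 0.3859  0.4506  1.6757 -0.0034  0.9854  0.2793] qd [-0.0207 -0.0057  0.0122  0.0072 -0.0028 -0.0003]
pos [0.5181 0.2837 0.1114] head 96.21859829602491 zaxis [ 0.0287  0.0086 -0.9996] f [ 0.0761  0.7847 -0.7629] tq [ 0.0511  0.0793 -0.0199] op 0.015584868840445062
grasp [0.5175 0.2835 0.1301]
nose est [ 0.5521 -0.0336  0.1301]
```

step_arm:
  offset:
    - [0.004, 0, 0]
    - [0.004, 0, 0]
    - [0.002, 0, 0]
    - [0, 0, 0]
    - [0, 0, 0]
  twist: [0, 0, 0, 0, 0]
  grip: [-1, -1, -1, -1, -1]
  newtons: 45

```text
time: 10.57
position: [0.5251, 0.283, 0.111]
tool_rot: [0.007, 0.669, 0.744, 0.013]
wrist_force: [0.3, -0.8, -1.5]
opening: 0.0154
```

```bash
python3 st.py
```

```text
t 10.5667 q [ 0.3798  0.4584  1.6626 -0.0024  0.9912  0.275 ] qd [ 0.0041  0.0048 -0.0088  0.003  -0.0017 -0.0014]
pos [0.5251 0.283  0.111 ] head 96.08346101248162 zaxis [ 0.0281  0.009  -0.9996] f [ 0.252  -0.8067 -1.4549] tq [0.0393 0.0778 0.0445] op 0.015447917565133138
grasp [0.5246 0.2828 0.1297]
nose est [ 0.5584 -0.0344  0.1297]
```

step_arm:
  offset:
    - [0, 0, -0.0015]
    - [0, 0, -0.0015]
    - [0, 0, -0.0015]
  twist: [0, 0, 0]
  grip: [-1, -1, -1]
  newtons: 45

```text
time: 10.82
position: [0.5251, 0.284, 0.108]
tool_rot: [0.007, 0.668, 0.744, 0.013]
wrist_force: [-0.1, -1.2, -1.7]
opening: 0.0157
```

```bash
python3 st.py
```

```text
t 10.8167 q [ 0.3813  0.4625  1.6643 -0.0022  0.985   0.2752] qd [ 0.0037  0.0155  0.0094  0.0013 -0.0233  0.0002]
pos [0.5251 0.284  0.108 ] head 96.15509821495853 zaxis [ 0.0283  0.0093 -0.9996] f [-0.0956 -1.2248 -1.6517] tq [0.0493 0.1416 0.0083] op 0.015663433530009034
grasp [0.5246 0.2838 0.1267]
nose est [ 0.5588 -0.0333  0.1267]
```

step_arm:
  offset:
    - [0, 0, -0.0015]
    - [0, 0, -0.0015]
    - [0, 0, 0]
  twist: [0, 0, 0]
  grip: [-1, -1, -1]
  newtons: 45

```text
time: 11.07
position: [0.5246, 0.2843, 0.1057]
tool_rot: [0.007, 0.668, 0.744, 0.013]
wrist_force: [0.4, -0.3, -1.4]
opening: 0.0153
```

```bash
python3 st.py
```

```text
t 11.0667 q [ 0.3821  0.4655  1.6664 -0.0022  0.9806  0.2752] qd [ 0.0021  0.001   0.001  -0.0002  0.0006 -0.    ]
pos [0.5246 0.2843 0.1057] head 96.19626657346707 zaxis [ 0.0277  0.0092 -0.9996] f [ 0.4177 -0.2923 -1.3588] tq [ 0.0714  0.0891 -0.0132] op 0.015302333954243528
grasp [0.5241 0.2841 0.1244]
nose est [ 0.5586 -0.033   0.1244]
```

step_arm:
  offset:
    - [0, 0, -0.0015]
    - [0, 0, 0]
  twist: [0, 0]
  grip: [-1, -1]
  newtons: 45

```text
time: 11.23
position: [0.5245, 0.2843, 0.1046]
tool_rot: [0.007, 0.668, 0.744, 0.013]
wrist_force: [0.3, 0.9, -2.0]
opening: 0.0155
```

```bash
python3 st.py
```

```text
t 11.2333 q [ 0.3822  0.4668  1.6674 -0.0022  0.9785  0.2752] qd [ 0.0023 -0.0028 -0.0009 -0.0023  0.0022  0.0021]
pos [0.5245 0.2843 0.1046] head 96.20402670615624 zaxis [ 0.0274  0.0091 -0.9996] f [ 0.2575  0.936  -1.9632] tq [0.0043 0.1021 0.0174] op 0.015517138532903348
grasp [0.524  0.2842 0.1233]
nose est [ 0.5584 -0.033   0.1233]
```

Still no contact, so I'll continue in 0.6–0.9 mm steps.

step_arm:
  offset:
    - [0, 0, -0.0012]
    - [0, 0, 0]
  twist: [0, 0]
  grip: [-1, -1]
  newtons: 45

```text
time: 11.4
position: [0.5245, 0.2843, 0.1038]
tool_rot: [0.007, 0.668, 0.744, 0.013]
wrist_force: [0.7, -0.0, -0.2]
opening: 0.0154
```

```bash
python3 st.py|tail -4
```

```text
t 11.4 q [ 0.3821  0.4677  1.6681 -0.0022  0.9768  0.2752] qd [-0.0006 -0.0034 -0.0024 -0.0004  0.0014 -0.0007]
pos [0.5245 0.2843 0.1038] head 96.20013407327977 zaxis [ 0.0275  0.0091 -0.9996] f [ 0.749  -0.0073 -0.2201] tq [0.0796 0.0731 0.0773] op 0.015400846763704396
grasp [0.524  0.2841 0.1225]
nose est [ 0.5584 -0.033   0.1225]
```

step_arm:
  offset:
    - [0, 0, -0.0012]
    - [0, 0, 0]
  twist: [0, 0]
  grip: [-1, -1]
  newtons: 45

```text
time: 11.57
position: [0.5245, 0.2843, 0.1031]
tool_rot: [0.007, 0.668, 0.744, 0.013]
wrist_force: [0.1, -0.4, -1.0]
opening: 0.0156
```

```bash
python3 st.py|tail -4
```

```text
t 11.5667 q [ 0.3821  0.4687  1.6688 -0.0022  0.9751  0.2752] qd [-0.0006 -0.0028 -0.0033  0.0005  0.002  -0.0008]
pos [0.5245 0.2843 0.1031] head 96.1970394097693 zaxis [ 0.0276  0.0091 -0.9996] f [ 0.1494 -0.3567 -1.0073] tq [0.1044 0.0767 0.0266] op 0.015623442210440106
grasp [0.524  0.2841 0.1218]
nose est [ 0.5584 -0.033   0.1218]
```

step_arm:
  offset:
    - [0, 0, -0.0012]
    - [0, 0, 0]
  twist: [0, 0]
  grip: [-1, -1]
  newtons: 45

```text
time: 11.73
position: [0.5246, 0.2843, 0.1024]
tool_rot: [0.007, 0.668, 0.744, 0.013]
wrist_force: [-0.1, -0.5, -2.3]
opening: 0.0158
```

```bash
python3 st.py|tail -4
```

```text
t 11.7333 q [ 0.382   0.4696  1.6694 -0.0022  0.9734  0.2752] qd [-0.0002 -0.0017 -0.0029 -0.0002  0.0023  0.0007]
pos [0.5246 0.2843 0.1024] head 96.19550849600151 zaxis [ 0.0278  0.0092 -0.9996] f [-0.1168 -0.4735 -2.2553] tq [-0.0427  0.0578  0.0427] op 0.0157504272648394
grasp [0.5241 0.2841 0.1211]
nose est [ 0.5585 -0.033   0.1211]
```

step_arm:
  offset:
    - [0, 0, -0.001]
    - [0, 0, 0]
  twist: [0, 0]
  grip: [-1, -1]
  newtons: 45

```text
time: 11.9
position: [0.5247, 0.2843, 0.1018]
tool_rot: [0.007, 0.668, 0.744, 0.013]
wrist_force: [0.3, 0.2, -0.9]
opening: 0.0159
```

```bash
python3 st.py|tail -4
```

```text
t 11.9 q [ 0.3821  0.4704  1.6698 -0.0023  0.972   0.2752] qd [ 0.0005 -0.0031 -0.0012  0.0009  0.0017  0.0003]
pos [0.5247 0.2843 0.1018] head 96.19994528265012 zaxis [ 0.0279  0.0091 -0.9996] f [ 0.3293  0.2262 -0.9261] tq [-0.0448  0.0555 -0.0091] op 0.015924451854707235
grasp [0.5242 0.2841 0.1205]
nose est [ 0.5586 -0.033   0.1205]
```

step_arm:
  offset:
    - [0, 0, -0.001]
    - [0, 0, 0]
  twist: [0, 0]
  grip: [-1, -1]
  newtons: 45

```text
time: 12.07
position: [0.5248, 0.2843, 0.1012]
tool_rot: [0.007, 0.668, 0.744, 0.013]
wrist_force: [-0.3, -0.6, -1.1]
opening: 0.0159
```

```bash
python3 st.py|tail -4
```

```text
t 12.0667 q [ 0.3821  0.4712  1.6703 -0.0024  0.9707  0.2753] qd [ 0.0001 -0.0025 -0.0037 -0.0018 -0.0006  0.0001]
pos [0.5248 0.2843 0.1012] head 96.20135083106346 zaxis [ 0.0281  0.0091 -0.9996] f [-0.3434 -0.605  -1.1382] tq [-0.1157  0.0796 -0.0599] op 0.015899715178503696
grasp [0.5242 0.2841 0.1199]
nose est [ 0.5587 -0.033   0.1199]
```

step_arm:
  offset:
    - [0, 0, 0.008]
    - [0, 0, 0.005]
    - [-0.002, 0.015, 0]
    - [-0.002, 0.015, 0]
    - [-0.002, 0.015, 0]
    - [-0.002, 0.013, 0]
    - [0, 0, -0.012]
    - [0, 0, -0.012]
    - [0, 0, -0.01]
    - [0, 0, 0]
  twist: [0, 0, 0, 0, 0, 0, 0, 0, 0, 0]
  grip: [-1, -1, -1, -1, -1, -1, -1, -1, -1, -1]
  newtons: 45

```text
time: 12.9
position: [0.5191, 0.3246, 0.0876]
tool_rot: [0.007, 0.667, 0.745, 0.013]
wrist_force: [0.9, 0.0, -1.9]
opening: 0.0156
```

```bash
python3 st.py|tail -4;python3 - <<'E'
from h import *
shot('top','t2');shot('scene','s2')
a=cv2.imread('pics/t2.png')[215:275,270:345];b=cv2.imread('pics/s2.png')[205:265,285:360]
cv2.imwrite('pics/ts2.png',np.hstack([cv2.resize(x,None,fx=5,fy=5,interpolation=cv2.INTER_CUBIC) for x in(a,b)]))
E
```

```text
t 12.9 q [ 0.448   0.5064  1.6467 -0.004   0.958   0.3406] qd [ 0.0029  0.0031  0.0009 -0.0018  0.0058 -0.0009]
pos [0.5191 0.3246 0.0876] head 96.2904911593171 zaxis [ 0.029   0.0103 -0.9995] f [ 0.8639  0.0408 -1.8975] tq [0.0099 0.0362 0.0126] op 0.01555649452969871
grasp [0.5186 0.3244 0.1063]
nose est [0.5535 0.0073 0.1063]
```

View pics/ts2.png

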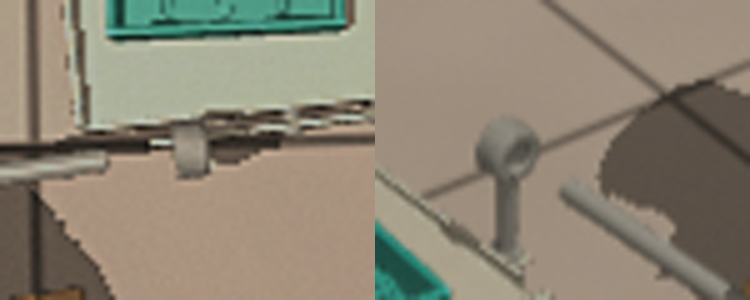

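The top view shows the nose at (105,160) in the crop and the ring centre at (192,151.5), so the rail line now runs through the ring. The scene view shows the nose at (570,190) and the hole at (523,151). I'll check the height from that.

```bash
python3 - <<'E'
from h import *
np.set_printoptions(precision=2,suppress=True)
f=lambda x,y,ox,oy:np.array((ox+(x+.5)/5-.5,oy+(y+.5)/5-.5))
for n,m,h in(('scene',f(570-375,190,285,205),f(523-375,151,285,205)),('top',f(105,160,270,215),f(174,153.5,270,215))):
    c=cam(n);p=proj(c,[[.5535,.0073,.1063],[.5568,-.022,.1034],[.5568,-.022,.1063],[.5598,-.022,.1034]])
    print(n,'nose meas-proj',m-p[0],'hole meas-proj',h-p[1],'hole rel',(h-m)-(p[1]-p[0]),'dz3',p[2]-p[1],'dx3',p[3]-p[1])
E
```

```text
scene nose meas-proj [-0.1   0.18] hole meas-proj [ 0.49 -1.93] hole rel [ 0.59 -2.11] dz3 [ 0.03 -1.15] dx3 [-1.22  0.5 ]
top nose meas-proj [-0.07  1.45] hole meas-proj [-0.09  1.94] hole rel [-0.03  0.5 ] dz3 [-0.06 -0.1 ] dx3 [-0.03 -1.41]
```

```bash
python3 - <<'E'
from fit import *
np.set_printoptions(precision=1,suppress=True)
l=[.5712,-.1582,.1034,.1052]
i=cv2.imread('pics/s2.png');o=[]
for n in('scene',):
    c=cam(n)
    for z in(.1034,.1070):
        l[2]=z
        t=cv2.resize(i[205:265,285:345],None,fx=6,fy=6,interpolation=cv2.INTER_CUBIC)
        for f in(1,-1):
            q=(proj(c,pts(l,1,f))-[285,205]+.5)*6-.5
            cv2.polylines(t,[q.round().astype(int)],True,(0,0,255) if f==1 else (255,0,0),1)
        o.append(t)
i=cv2.imread('pics/t2.png');c=cam('top');l[2]=.1034
t=cv2.resize(i[215:275,285:345],None,fx=6,fy=6,interpolation=cv2.INTER_CUBIC)
cv2.imwrite('pics/ov.png',np.hstack(o)); 
E
```

```text
(no output)
```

View pics/ov.png

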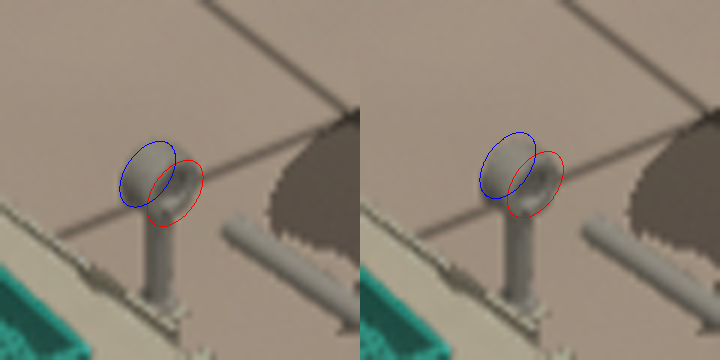

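step_arm:
  offset:
    - [0, 0, -0.0015]
    - [0, 0, -0.0012]
    - [0, 0, 0]
    - [0.0005, -0.006, 0]
    - [0.0007, -0.008, 0]
    - [0.0007, -0.008, 0]
    - [0.0007, -0.008, 0]
    - [0.0005, -0.006, 0]
    - [0, 0, 0]
  twist: [-0.004, 0, 0, 0, 0, 0, 0, 0, 0]
  grip: [-1, -1, -1, -1, -1, -1, -1, -1, -1]
  newtons: 45

```text
time: 13.75
position: [0.5227, 0.2993, 0.0877]
tool_rot: [0.008, 0.669, 0.743, 0.014]
wrist_force: [0.2, -0.3, -2.3]
opening: 0.0157
```

```bash
python3 st.py|tail -4
```

```text
t 13.75 q [ 0.4071  0.4937  1.6715 -0.0034  0.9435  0.3048] qd [-0.0059 -0.0029  0.0006  0.0042 -0.0025 -0.0003]
pos [0.5227 0.2993 0.0877] head 95.97657121522323 zaxis [ 0.0313  0.0105 -0.9995] f [ 0.1672 -0.3296 -2.3361] tq [0.0155 0.0432 0.0233] op 0.015722089117842588
grasp [0.5221 0.2991 0.1064]
nose est [ 0.5554 -0.0182  0.1064]
```

step_arm:
  offset:
    - [0, 0, -0.0018]
    - [0, 0, -0.0014]
    - [0, 0, 0]
    - [0.0003, -0.0025, 0]
    - [0.0003, -0.0025, 0]
    - [0.0003, -0.0025, 0]
    - [0, 0, 0]
  twist: [0.002, 0, 0, 0, 0, 0, 0]
  grip: [-1, -1, -1, -1, -1, -1, -1]
  newtons: 45

```text
time: 14.33
position: [0.5234, 0.2944, 0.0856]
tool_rot: [0.008, 0.669, 0.743, 0.015]
wrist_force: [-0.7, -0.0, -1.4]
opening: 0.0159
```

```bash
python3 st.py|tail -4
```

```text
t 14.3333 q [ 0.3988  0.4942  1.6776 -0.0027  0.9367  0.2947] qd [ 0.0033 -0.0008 -0.0014  0.0043 -0.0018  0.0016]
pos [0.5234 0.2944 0.0856] head 96.0587241744106 zaxis [ 0.0313  0.0109 -0.9995] f [-0.7389 -0.029  -1.4053] tq [0.0108 0.0449 0.0175] op 0.015898137457008337
grasp [0.5228 0.2942 0.1043]
nose est [ 0.5565 -0.023   0.1043]
```

step_arm:
  offset:
    - [0.0002, -0.002, 0]
    - [0.0002, -0.002, 0]
    - [0.0002, -0.002, 0]
  twist: [0, 0, 0]
  grip: [-1, -1, -1]
  newtons: 45

```text
time: 14.58
position: [0.5238, 0.2908, 0.0857]
tool_rot: [0.008, 0.669, 0.743, 0.015]
wrist_force: [0.4, 0.2, -0.3]
opening: 0.0156
```

```bash
python3 st.py|tail -4
```

```text
t 14.5833 q [ 0.3927  0.4924  1.681  -0.0023  0.9349  0.2881] qd [-0.0246 -0.0079  0.0149  0.0005 -0.007  -0.025 ]
pos [0.5238 0.2908 0.0857] head 96.07629005055163 zaxis [ 0.0314  0.011  -0.9994] f [ 0.4166  0.1987 -0.3468] tq [0.0487 0.1117 0.0283] op 0.01562561471786923
grasp [0.5232 0.2906 0.1044]
nose est [ 0.557  -0.0266  0.1044]
```

step_arm:
  offset:
    - [0.0002, -0.002, 0]
    - [0.0002, -0.002, 0]
    - [0.0002, -0.002, 0]
  twist: [0, 0, 0]
  grip: [-1, -1, -1]
  newtons: 45

```text
time: 14.83
position: [0.5242, 0.2868, 0.0857]
tool_rot: [0.008, 0.669, 0.743, 0.015]
wrist_force: [-0.0, 0.3, -0.6]
opening: 0.0156
```

```bash
python3 st.py|tail -4
```

```text
t 14.8333 q [ 0.3861  0.4905  1.6847 -0.002   0.9331  0.2813] qd [-0.0267 -0.0072  0.0138  0.0009 -0.0079 -0.0276]
pos [0.5242 0.2868 0.0857] head 96.07865479160677 zaxis [ 0.0315  0.011  -0.9994] f [-0.0297  0.2713 -0.6186] tq [0.0709 0.124  0.0086] op 0.01557391230673447
grasp [0.5236 0.2866 0.1044]
nose est [ 0.5574 -0.0306  0.1044]
```

step_arm:
  offset:
    - [0.0003, -0.003, 0]
    - [0.0003, -0.003, 0]
    - [0.0003, -0.003, 0]
    - [0.0003, -0.003, 0]
  twist: [0, 0, 0, 0]
  grip: [-1, -1, -1, -1]
  newtons: 45

```text
time: 15.17
position: [0.525, 0.2789, 0.0857]
tool_rot: [0.008, 0.669, 0.743, 0.015]
wrist_force: [-0.1, -0.8, -1.2]
opening: 0.0153
```

```bash
python3 st.py|tail -4
```

```text
t 15.1667 q [ 0.3729  0.4869  1.6917 -0.0015  0.9296  0.2678] qd [-0.0407 -0.0092  0.0212  0.0013 -0.0103 -0.0411]
pos [0.525  0.2789 0.0857] head 96.08025060501092 zaxis [ 0.0316  0.0111 -0.9994] f [-0.1154 -0.8162 -1.1575] tq [0.0157 0.0904 0.037 ] op 0.015272313787386691
grasp [0.5244 0.2787 0.1044]
nose est [ 0.5582 -0.0385  0.1044]
```

step_arm:
  offset:
    - [0.0003, -0.003, 0]
    - [0.0003, -0.003, 0]
    - [0.0003, -0.003, 0]
    - [0.0003, -0.003, 0]
  twist: [0, 0, 0, 0]
  grip: [-1, -1, -1, -1]
  newtons: 45

```text
time: 15.5
position: [0.5259, 0.2707, 0.0858]
tool_rot: [0.008, 0.669, 0.743, 0.015]
wrist_force: [-0.7, 0.0, -1.8]
opening: 0.0154
```

```bash
python3 st.py|tail -4
```

```text
t 15.5 q [ 0.3592  0.4833  1.6987 -0.001   0.9262  0.2539] qd [-0.0422 -0.0109  0.021   0.0005 -0.0104 -0.041 ]
pos [0.5259 0.2707 0.0858] head 96.0734009409031 zaxis [ 0.0316  0.011  -0.9994] f [-0.6792  0.0376 -1.7718] tq [0.0908 0.09   0.0271] op 0.015385217154852185
grasp [0.5253 0.2705 0.1045]
nose est [ 0.559  -0.0467  0.1045]
```

```bash
python3 - <<'E'
from h import *
shot('top','t3');shot('scene','s3')
a=cv2.imread('pics/t3.png')[215:275,280:345];b=cv2.imread('pics/s3.png')[195:255,270:335]
cv2.imwrite('pics/ts3.png',np.hstack([cv2.resize(x,None,fx=6,fy=6,interpolation=cv2.INTER_CUBIC) for x in(a,b)]))
E
```

```text
(no output)
```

View pics/ts3.png

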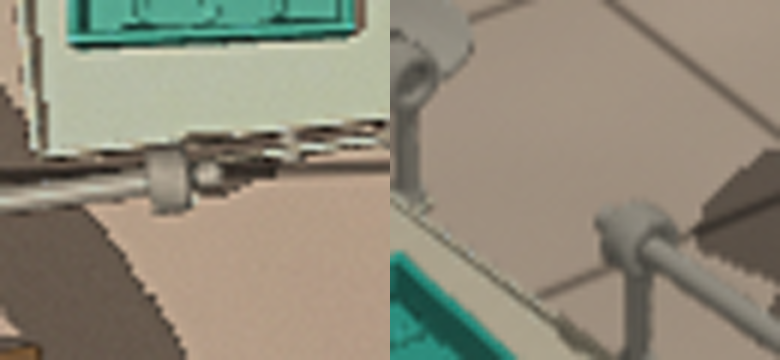

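The rail passes through the first eye: in the top crop the nose is visible beyond the ring at (208,178). Now on towards the middle eye.

step_arm:
  offset:
    - [0.0005, -0.005, 0]
    - [0.0007, -0.0065, 0]
    - [0.0007, -0.0065, 0]
    - [0.0007, -0.0065, 0]
    - [0.0007, -0.0065, 0]
    - [0.0007, -0.0065, 0]
    - [0.0007, -0.0065, 0]
    - [0.0007, -0.0065, 0]
    - [0.0005, -0.005, 0]
    - [0, 0, 0]
  twist: [0, 0, 0, 0, 0, 0, 0, 0, 0, 0]
  grip: [-1, -1, -1, -1, -1, -1, -1, -1, -1, -1]
  newtons: 45

```text
time: 16.43
position: [0.5297, 0.2334, 0.0858]
tool_rot: [0.008, 0.669, 0.743, 0.015]
wrist_force: [0.5, -0.2, -1.6]
opening: 0.0151
```

```bash
python3 st.py|tail -4
```

```text
t 16.4333 q [0.2949 0.4688 1.7272 0.0014 0.9123 0.1887] qd [-0.0027 -0.0011 -0.0014  0.0033 -0.0007  0.0032]
pos [0.5297 0.2334 0.0858] head 96.04601663575626 zaxis [ 0.0315  0.0107 -0.9994] f [ 0.5309 -0.2335 -1.567 ] tq [ 0.0692  0.0479 -0.0325] op 0.015140290570024247
grasp [0.5292 0.2332 0.1045]
nose est [ 0.5628 -0.084   0.1045]
```

step_arm:
  offset:
    - [0.0005, -0.005, 0]
    - [0.0007, -0.0065, 0]
    - [0.0007, -0.0065, 0]
    - [0.0007, -0.0065, 0]
    - [0.0007, -0.0065, 0]
    - [0.0007, -0.0065, 0]
    - [0.0007, -0.0065, 0]
    - [0.0007, -0.0065, 0]
    - [0.0007, -0.0065, 0]
    - [0.0007, -0.0065, 0]
  twist: [0, 0, 0, 0, 0, 0, 0, 0, 0, 0]
  grip: [-1, -1, -1, -1, -1, -1, -1, -1, -1, -1]
  newtons: 45

```text
time: 17.27
position: [0.5342, 0.1919, 0.0859]
tool_rot: [0.008, 0.669, 0.743, 0.015]
wrist_force: [-0.5, -0.5, -1.7]
opening: 0.0158
```

step_arm:
  offset:
    - [0.0005, -0.004, 0]
    - [0.0005, -0.004, 0]
    - [0.0002, -0.002, 0]
    - [0, 0, 0]
  twist: [0, 0, 0, 0]
  grip: [-1, -1, -1, -1]
  newtons: 45

```text
time: 17.6
position: [0.5351, 0.1843, 0.0858]
tool_rot: [0.008, 0.669, 0.743, 0.015]
wrist_force: [-0.8, -0.0, -1.7]
opening: 0.0157
```

```bash
python3 st.py|tail -4
```

```text
t 17.6 q [0.2068 0.4538 1.7564 0.0053 0.8982 0.0985] qd [-0.0011 -0.0006  0.0018  0.0016  0.0009  0.0004]
pos [0.5351 0.1843 0.0858] head 96.02486990122043 zaxis [ 0.0317  0.0109 -0.9994] f [-0.8453 -0.0357 -1.6651] tq [ 0.0482  0.0884 -0.0295] op 0.015684327824368936
grasp [0.5345 0.1841 0.1045]
nose est [ 0.568  -0.1332  0.1045]
```

step_arm:
  offset:
    - [0.0003, -0.003, 0]
    - [0.0003, -0.003, 0]
    - [0.0003, -0.003, 0]
    - [0.0003, -0.003, 0]
    - [0.0003, -0.003, 0]
    - [0.0003, -0.003, 0]
  twist: [0, 0, 0, 0, 0, 0]
  grip: [-1, -1, -1, -1, -1, -1]
  newtons: 45

```text
time: 18.1
position: [0.5363, 0.1732, 0.0859]
tool_rot: [0.008, 0.669, 0.743, 0.015]
wrist_force: [0.3, 0.3, -2.7]
opening: 0.0157
```

```bash
python3 st.py|tail -4
```

```text
t 18.1 q [0.1864 0.451  1.7619 0.0065 0.8954 0.0764] qd [-0.0445 -0.0044  0.0113  0.0026 -0.0063 -0.0458]
pos [0.5363 0.1732 0.0859] head 96.0784440787841 zaxis [ 0.0318  0.0112 -0.9994] f [ 0.3039  0.2589 -2.656 ] tq [ 0.0147  0.0428 -0.0002] op 0.01565827747278892
grasp [0.5357 0.173  0.1045]
nose est [ 0.5695 -0.1442  0.1045]
```

step_arm:
  offset:
    - [0.0002, -0.002, 0]
    - [0.0002, -0.002, 0]
    - [0.0002, -0.002, 0]
  twist: [0, 0, 0]
  grip: [-1, -1, -1]
  newtons: 45

```text
time: 18.35
position: [0.5367, 0.1691, 0.0859]
tool_rot: [0.008, 0.669, 0.743, 0.015]
wrist_force: [-0.4, 0.2, -0.9]
opening: 0.0157
```

```bash
python3 st.py|tail -4
```

```text
t 18.35 q [0.1788 0.4499 1.7639 0.0068 0.8946 0.0688] qd [-0.0301 -0.004   0.0088  0.0005 -0.0044 -0.03  ]
pos [0.5367 0.1691 0.0859] head 96.06810436028923 zaxis [ 0.0318  0.0112 -0.9994] f [-0.3722  0.1757 -0.8738] tq [ 0.0269  0.0778 -0.0076] op 0.01570247240415692
grasp [0.5361 0.1689 0.1046]
nose est [ 0.5698 -0.1484  0.1046]
```

step_arm:
  offset:
    - [0.0002, -0.002, 0]
    - [0.0002, -0.002, 0]
    - [0.0002, -0.002, 0]
  twist: [0, 0, 0]
  grip: [-1, -1, -1]
  newtons: 45

```text
time: 18.6
position: [0.5371, 0.1651, 0.0859]
tool_rot: [0.008, 0.669, 0.743, 0.015]
wrist_force: [0.5, -0.5, -2.3]
opening: 0.016
```

```bash
python3 st.py|tail -4
```

```text
t 18.6 q [0.1714 0.449  1.7656 0.0071 0.8937 0.0612] qd [-0.03   -0.003   0.007   0.0028 -0.0042 -0.0281]
pos [0.5371 0.1651 0.0859] head 96.0688243315695 zaxis [ 0.0318  0.0112 -0.9994] f [ 0.4584 -0.5446 -2.2737] tq [0.0613 0.0681 0.0012] op 0.016006214875576928
grasp [0.5365 0.1649 0.1046]
nose est [ 0.5702 -0.1524  0.1046]
```

step_arm:
  offset:
    - [0.0002, -0.002, 0]
    - [0.0002, -0.002, 0]
    - [0.0002, -0.002, 0]
  twist: [0, 0, 0]
  grip: [-1, -1, -1]
  newtons: 45

```text
time: 18.85
position: [0.5375, 0.1611, 0.0859]
tool_rot: [0.008, 0.669, 0.743, 0.015]
wrist_force: [-0.7, 0.2, -1.8]
opening: 0.0157
```

```bash
python3 st.py|tail -4
```

```text
t 18.85 q [0.1641 0.4481 1.7674 0.0074 0.893  0.0537] qd [-0.0273 -0.0033  0.0068  0.003  -0.0031 -0.0282]
pos [0.5375 0.1611 0.0859] head 96.07366137099525 zaxis [ 0.0318  0.0111 -0.9994] f [-0.6945  0.2072 -1.7852] tq [0.0676 0.0599 0.0043] op 0.01570066563725133
grasp [0.5369 0.1609 0.1046]
nose est [ 0.5706 -0.1563  0.1046]
```

step_arm:
  offset:
    - [0.0003, -0.002, 0]
    - [0.0003, -0.002, 0]
    - [0.0003, -0.002, 0]
  twist: [0, 0, 0]
  grip: [-1, -1, -1]
  newtons: 45

```text
time: 19.1
position: [0.538, 0.1571, 0.0859]
tool_rot: [0.008, 0.669, 0.743, 0.015]
wrist_force: [-0.8, -0.0, -1.7]
opening: 0.016
```

```bash
python3 st.py|tail -4
```

```text
t 19.1 q [0.1567 0.4475 1.7686 0.0078 0.8924 0.046 ] qd [-0.0308 -0.0034  0.0066  0.0003 -0.0015 -0.03  ]
pos [0.538  0.1571 0.0859] head 96.07507616139628 zaxis [ 0.0317  0.0111 -0.9994] f [-0.8169 -0.0485 -1.6515] tq [-0.018   0.1105 -0.0772] op 0.016047374967137682
grasp [0.5374 0.1569 0.1046]
nose est [ 0.5712 -0.1603  0.1046]
```

step_arm:
  offset:
    - [0.0003, -0.003, 0]
    - [0.0003, -0.003, 0]
    - [0.0003, -0.003, 0]
  twist: [0, 0, 0]
  grip: [-1, -1, -1]
  newtons: 45

```text
time: 19.35
position: [0.5387, 0.1513, 0.0859]
tool_rot: [0.008, 0.669, 0.744, 0.015]
wrist_force: [0.5, 0.6, -1.4]
opening: 0.0157
```

```bash
python3 st.py|tail -4
```

```text
t 19.35 q [0.1459 0.4463 1.7709 0.0082 0.8913 0.0348] qd [-0.0445 -0.0031  0.011   0.003  -0.0048 -0.0461]
pos [0.5387 0.1513 0.0859] head 96.0872399611091 zaxis [ 0.0318  0.0112 -0.9994] f [ 0.5205  0.5854 -1.3589] tq [0.08   0.0845 0.0056] op 0.015725436489962802
grasp [0.5381 0.1511 0.1046]
nose est [ 0.5719 -0.1661  0.1046]
```

Through the middle eye without resistance. Now on to the third.

step_arm:
  offset:
    - [0.0005, -0.005, 0]
    - [0.0007, -0.0065, 0]
    - [0.0007, -0.0065, 0]
    - [0.0007, -0.0065, 0]
    - [0.0007, -0.0065, 0]
    - [0.0007, -0.0065, 0]
    - [0.0007, -0.0065, 0]
    - [0.0007, -0.0065, 0]
    - [0.0007, -0.0065, 0]
    - [0.0005, -0.005, 0]
  twist: [0, 0, 0, 0, 0, 0, 0, 0, 0, 0]
  grip: [-1, -1, -1, -1, -1, -1, -1, -1, -1, -1]
  newtons: 45

```text
time: 20.18
position: [0.543, 0.1097, 0.0859]
tool_rot: [0.008, 0.669, 0.743, 0.015]
wrist_force: [0.7, -0.3, -1.3]
opening: 0.016
```

```bash
python3 st.py|tail -4
```

```text
t 20.1833 q [ 0.0686  0.4401  1.7828  0.0113  0.8862 -0.0443] qd [-0.0752 -0.0045  0.0082  0.0035 -0.0025 -0.0773]
pos [0.543  0.1097 0.0859] head 96.07605525462414 zaxis [ 0.0318  0.011  -0.9994] f [ 0.7078 -0.3477 -1.2636] tq [ 0.0311  0.0914 -0.0321] op 0.01602599925566594
grasp [0.5424 0.1095 0.1046]
nose est [ 0.5762 -0.2077  0.1046]
```

step_arm:
  offset:
    - [0.0005, -0.005, 0]
    - [0.0006, -0.006, 0]
    - [0.0006, -0.006, 0]
    - [0.0006, -0.006, 0]
    - [0.0006, -0.006, 0]
    - [0.0006, -0.006, 0]
    - [0.0006, -0.006, 0]
    - [0.0006, -0.006, 0]
    - [0.0005, -0.005, 0]
  twist: [0, 0, 0, 0, 0, 0, 0, 0, 0]
  grip: [-1, -1, -1, -1, -1, -1, -1, -1, -1]
  newtons: 45

```text
time: 20.93
position: [0.5465, 0.0751, 0.0859]
tool_rot: [0.008, 0.669, 0.743, 0.015]
wrist_force: [-0.3, 0.5, -1.5]
opening: 0.0156
```

```bash
python3 st.py|tail -4
```

```text
t 20.9333 q [ 0.0038  0.4375  1.7879  0.014   0.8844 -0.1109] qd [-0.0738 -0.0022  0.0028  0.0052  0.0001 -0.0754]
pos [0.5465 0.0751 0.0859] head 96.07838745643281 zaxis [ 0.0318  0.011  -0.9994] f [-0.3204  0.5178 -1.5231] tq [0.0313 0.1021 0.0089] op 0.015621545212932063
grasp [0.5459 0.0749 0.1046]
nose est [ 0.5796 -0.2423  0.1046]
```

step_arm:
  offset:
    - [0.0005, -0.005, 0]
    - [0.0005, -0.005, 0]
    - [0.0005, -0.005, 0]
    - [0.0005, -0.005, 0]
    - [0.0005, -0.005, 0]
    - [0.0005, -0.005, 0]
    - [0.0005, -0.005, 0]
    - [0.0005, -0.005, 0]
  twist: [0, 0, 0, 0, 0, 0, 0, 0]
  grip: [-1, -1, -1, -1, -1, -1, -1, -1]
  newtons: 45

```text
time: 21.6
position: [0.5491, 0.0485, 0.0859]
tool_rot: [0.008, 0.669, 0.743, 0.015]
wrist_force: [0.5, -1.4, -1.2]
opening: 0.0157
```

```bash
python3 st.py|tail -4
```

```text
t 21.6 q [-0.0459  0.4373  1.7883  0.0161  0.8848 -0.1619] qd [-0.0745  0.0005 -0.0013  0.0046  0.0008 -0.0764]
pos [0.5491 0.0485 0.0859] head 96.07571725838285 zaxis [ 0.0318  0.011  -0.9994] f [ 0.5099 -1.3937 -1.2093] tq [ 0.0035  0.0244 -0.032 ] op 0.015719636481009165
grasp [0.5485 0.0483 0.1046]
nose est [ 0.5823 -0.2689  0.1046]
```

step_arm:
  offset:
    - [0.0002, -0.002, 0]
    - [0.0002, -0.002, 0]
    - [0.0002, -0.002, 0]
    - [0.0002, -0.002, 0]
  twist: [0, 0, 0, 0]
  grip: [-1, -1, -1, -1]
  newtons: 45

```text
time: 21.93
position: [0.5497, 0.0427, 0.0859]
tool_rot: [0.008, 0.669, 0.743, 0.015]
wrist_force: [-0.8, 1.3, -1.0]
opening: 0.0156
```

```bash
python3 st.py|tail -4
```

```text
t 21.9333 q [-0.0567  0.4374  1.788   0.0166  0.8851 -0.1724] qd [-0.0303 -0.0006 -0.0037  0.0003  0.0028 -0.0296]
pos [0.5497 0.0427 0.0859] head 96.04672319093338 zaxis [ 0.0318  0.011  -0.9994] f [-0.7691  1.2594 -0.9835] tq [0.0219 0.0391 0.0086] op 0.015602845774451443
grasp [0.5491 0.0425 0.1046]
nose est [ 0.5827 -0.2747  0.1046]
```

step_arm:
  offset:
    - [0.0002, -0.002, 0]
    - [0.0002, -0.002, 0]
    - [0.0002, -0.002, 0]
    - [0.0002, -0.002, 0]
  twist: [0, 0, 0, 0]
  grip: [-1, -1, -1, -1]
  newtons: 45

```text
time: 22.27
position: [0.5502, 0.0377, 0.0859]
tool_rot: [0.008, 0.669, 0.743, 0.015]
wrist_force: [0.7, 0.3, -1.0]
opening: 0.0154
```

```bash
python3 st.py|tail -4
```

```text
t 22.2667 q [-0.0661  0.4376  1.7877  0.017   0.8854 -0.1825] qd [-0.0286  0.0015 -0.0008  0.0012 -0.0003 -0.0295]
pos [0.5502 0.0377 0.0859] head 96.07100474817366 zaxis [ 0.0317  0.0111 -0.9994] f [ 0.6918  0.326  -1.012 ] tq [ 0.0343  0.1064 -0.0104] op 0.015445056851486378
grasp [0.5496 0.0375 0.1046]
nose est [ 0.5833 -0.2797  0.1046]
```

step_arm:
  offset:
    - [0.0002, -0.002, 0]
    - [0.0002, -0.002, 0]
    - [0.0002, -0.002, 0]
  twist: [0, 0, 0]
  grip: [-1, -1, -1]
  newtons: 45

```text
time: 22.52
position: [0.5506, 0.0338, 0.0859]
tool_rot: [0.008, 0.669, 0.743, 0.015]
wrist_force: [0.4, 1.1, -2.3]
opening: 0.0158
```

```bash
python3 st.py|tail -4
```

```text
t 22.5167 q [-0.0733  0.4378  1.7873  0.0173  0.8857 -0.1901] qd [-0.0299 -0.0001  0.0007  0.0001  0.0012 -0.0285]
pos [0.5506 0.0338 0.0859] head 96.08147131467454 zaxis [ 0.0318  0.0111 -0.9994] f [ 0.4197  1.1368 -2.2775] tq [0.0235 0.0845 0.0244] op 0.01575096826454688
grasp [0.55   0.0336 0.1046]
nose est [ 0.5838 -0.2836  0.1046]
```

step_arm:
  offset:
    - [0.0002, -0.002, 0]
    - [0.0002, -0.002, 0]
    - [0.0002, -0.002, 0]
  twist: [0, 0, 0]
  grip: [-1, -1, -1]
  newtons: 45

```text
time: 22.77
position: [0.5509, 0.0298, 0.0859]
tool_rot: [0.008, 0.669, 0.743, 0.015]
wrist_force: [-1.0, -0.9, -1.6]
opening: 0.0159
```

```bash
python3 st.py|tail -4
```

```text
t 22.7667 q [-0.0807  0.438   1.7869  0.0176  0.886  -0.1976] qd [-0.0282  0.002  -0.0022  0.      0.002  -0.0299]
pos [0.5509 0.0298 0.0859] head 96.07712285155105 zaxis [ 0.0317  0.0111 -0.9994] f [-0.9508 -0.9411 -1.6281] tq [ 0.1182  0.0937 -0.003 ] op 0.01592327734734475
grasp [0.5503 0.0296 0.1046]
nose est [ 0.5841 -0.2876  0.1046]
```

step_arm:
  offset:
    - [0.0002, -0.002, 0]
    - [0.0002, -0.002, 0]
    - [0.0002, -0.002, 0]
  twist: [0, 0, 0]
  grip: [-1, -1, -1]
  newtons: 45

```text
time: 23.02
position: [0.5513, 0.0258, 0.0859]
tool_rot: [0.008, 0.669, 0.743, 0.015]
wrist_force: [-0.4, -0.5, -1.2]
opening: 0.0157
```

```bash
python3 st.py|tail -4
```

```text
t 23.0167 q [-0.0881  0.4383  1.7864  0.0179  0.8864 -0.2051] qd [-0.0282  0.0018 -0.0008  0.001   0.0028 -0.0285]
pos [0.5513 0.0258 0.0859] head 96.07643151728533 zaxis [ 0.0317  0.0111 -0.9994] f [-0.3753 -0.5099 -1.1915] tq [0.0642 0.0561 0.0018] op 0.01573636941883438
grasp [0.5507 0.0256 0.1046]
nose est [ 0.5845 -0.2917  0.1046]
```

step_arm:
  offset:
    - [0.0003, -0.003, 0]
    - [0.0003, -0.003, 0]
    - [0.0003, -0.003, 0]
    - [0.0003, -0.003, 0]
    - [0.0003, -0.003, 0]
    - [0.0002, -0.002, 0]
    - [0, 0, 0]
  twist: [0, 0, 0, 0, 0, 0, 0]
  grip: [-1, -1, -1, -1, -1, -1, -1]
  newtons: 25

```text
time: 23.6
position: [0.5525, 0.0141, 0.0859]
tool_rot: [0.008, 0.669, 0.743, 0.015]
wrist_force: [0.3, -0.6, -1.7]
opening: 0.0158
```

```bash
python3 st.py|tail -4
```

```text
t 23.6 q [-0.1095  0.4393  1.7845  0.0186  0.8875 -0.2267] qd [-0.0022 -0.0001 -0.0001  0.0021 -0.0002  0.0001]
pos [0.5525 0.0141 0.0859] head 96.06103389917861 zaxis [ 0.0317  0.011  -0.9994] f [ 0.2532 -0.6027 -1.709 ] tq [0.0259 0.0662 0.0137] op 0.015786999066319262
grasp [0.5519 0.0139 0.1046]
nose est [ 0.5856 -0.3033  0.1046]
```

step_arm:
  offset:
    - [0.0001, -0.001, 0]
    - [0.0001, -0.001, 0]
    - [0.0001, -0.001, 0]
  twist: [0, 0, 0]
  grip: [-1, -1, -1]
  newtons: 20

```text
time: 23.85
position: [0.5527, 0.0122, 0.0859]
tool_rot: [0.008, 0.669, 0.743, 0.015]
wrist_force: [0.1, 0.7, -1.4]
opening: 0.016
```

```bash
python3 st.py|tail -4
```

```text
t 23.85 q [-0.1131  0.4394  1.7842  0.0188  0.8878 -0.2304] qd [-0.0124  0.0006 -0.0022  0.0018  0.0017 -0.0159]
pos [0.5527 0.0122 0.0859] head 96.05928014595882 zaxis [ 0.0317  0.0111 -0.9994] f [ 0.0911  0.6766 -1.376 ] tq [0.0441 0.0975 0.0135] op 0.016046103573570024
grasp [0.5521 0.012  0.1046]
nose est [ 0.5858 -0.3052  0.1046]
```

step_arm:
  offset:
    - [0.0001, -0.001, 0]
    - [0.0001, -0.001, 0]
    - [0.0001, -0.001, 0]
  twist: [0, 0, 0]
  grip: [-1, -1, -1]
  newtons: 20

```text
time: 24.1
position: [0.5528, 0.0103, 0.0859]
tool_rot: [0.008, 0.669, 0.743, 0.015]
wrist_force: [0.5, 0.3, -2.2]
opening: 0.016
```

```bash
python3 st.py|tail -4
```

```text
t 24.1 q [-0.1165  0.4396  1.7839  0.019   0.8881 -0.234 ] qd [-0.0132  0.0016  0.0009  0.0009 -0.0007 -0.0148]
pos [0.5528 0.0103 0.0859] head 96.06859186197546 zaxis [ 0.0316  0.0111 -0.9994] f [ 0.534   0.3445 -2.1782] tq [0.0085 0.1035 0.0048] op 0.016018336829833786
grasp [0.5522 0.0101 0.1046]
nose est [ 0.5859 -0.3071  0.1046]
```

step_arm:
  offset:
    - [0.0001, -0.001, 0]
    - [0.0001, -0.001, 0]
  twist: [0, 0]
  grip: [-1, -1]
  newtons: 20

```text
time: 24.27
position: [0.553, 0.0091, 0.0859]
tool_rot: [0.008, 0.669, 0.743, 0.015]
wrist_force: [-0.2, -0.3, -1.5]
opening: 0.0157
```

step_arm:
  offset:
    - [0.0001, -0.001, 0]
    - [0.0001, -0.001, 0]
  twist: [0, 0]
  grip: [-1, -1]
  newtons: 20

```text
time: 24.43
position: [0.5531, 0.0078, 0.0859]
tool_rot: [0.008, 0.669, 0.743, 0.015]
wrist_force: [-0.5, -0.5, -2.0]
opening: 0.0156
```

step_arm:
  offset:
    - [0.0001, -0.001, 0]
    - [0.0001, -0.001, 0]
  twist: [0, 0]
  grip: [-1, -1]
  newtons: 20

```text
time: 24.6
position: [0.5531, 0.0072, 0.0859]
tool_rot: [0.007, 0.669, 0.743, 0.015]
wrist_force: [0.4, 5.1, -0.7]
opening: 0.0159
```

```bash
python3 st.py|tail -4
```

```text
t 24.6 q [-0.1232  0.44    1.7832  0.0211  0.8888 -0.2415] qd [-0.0074  0.0018 -0.003   0.016   0.0029 -0.0148]
pos [0.5531 0.0072 0.0859] head 96.03950727586252 zaxis [ 0.0314  0.0126 -0.9994] f [ 0.3598  5.0719 -0.6646] tq [0.8704 0.0906 0.0336] op 0.015949516879830462
grasp [0.5525 0.007  0.1045]
nose est [ 0.5861 -0.3103  0.1045]
```

The shoulder has met the first eye at 5 N, at the predicted grasp y of 0.007. Releasing.

step_arm:
  offset:
    - [0, 0, 0]
    - [0, 0, 0]
    - [0, 0, 0]
    - [0, 0, 0]
    - [0, 0, 0]
    - [0, 0, 0]
    - [0, 0, 0]
    - [0, 0, 0]
  twist: [0, 0, 0, 0, 0, 0, 0, 0]
  grip: [-1, -1, -0.4, -0.1, -0.1, -0.1, -0.1, -0.1]
  newtons: 20

```text
time: 25.27
position: [0.5543, 0.0062, 0.0867]
tool_rot: [0.009, 0.668, 0.744, 0.015]
wrist_force: [0.1, 0.1, 0.4]
opening: 0.0394
```

```bash
python3 st.py|tail -4
```

```text
t 25.2667 q [-0.1237  0.4391  1.7819  0.019   0.8884 -0.2416] qd [-0.0015 -0.0001 -0.0006 -0.0007 -0.0007  0.0001]
pos [0.5543 0.0062 0.0867] head 96.08942644583713 zaxis [ 0.0339  0.0107 -0.9994] f [0.1225 0.0572 0.4353] tq [-0.0955  0.0901  0.0068] op 0.03936856847192261
grasp [0.5537 0.006  0.1054]
nose est [ 0.5875 -0.3112  0.1054]
```

Free of the rail. Rising straight up, then one last look.

step_arm:
  offset:
    - [0, 0, 0.008]
    - [0, 0, 0.015]
    - [0, 0, 0.02]
    - [0, 0, 0.03]
    - [0, 0, 0.03]
    - [0, 0, 0.03]
    - [0, 0, 0.03]
    - [0, 0.03, 0.02]
    - [0, 0.03, 0]
    - [0, 0, 0]
  twist: [0, 0, 0, 0, 0, 0, 0, 0, 0, 0]
  grip: [-0.1, -0.1, -0.1, -0.1, -0.1, -0.1, -0.1, -0.1, -0.1, -0.1]

```text
time: 26.1
position: [0.5539, 0.0423, 0.2085]
tool_rot: [0.01, 0.669, 0.743, 0.016]
wrist_force: [0.1, 0.7, -0.1]
opening: 0.0395
```

step_arm:
  offset:
    - [0, 0.04, 0.02]
    - [0, 0.04, 0.02]
    - [0, 0.04, 0.02]
    - [0, 0.04, 0]
    - [0, 0, 0]
    - [0, 0, 0]
  twist: [0, 0, 0, 0, 0, 0]
  grip: [-0.1, -0.1, -0.1, -0.1, -0.1, -0.1]

```text
time: 26.6
position: [0.5538, 0.1395, 0.25]
tool_rot: [0.012, 0.669, 0.743, 0.017]
wrist_force: [-1.0, -0.4, -0.7]
opening: 0.0391
```

```bash
python3 st.py|tail -4; python3 - <<'E'
from h import *
shot('top','t4');shot('scene','s4')
a=cv2.imread('pics/t4.png')[175:275,250:450];b=cv2.imread('pics/s4.png')[150:275,140:390]
cv2.imwrite('pics/ts4.png',np.vstack([cv2.resize(x,(600,300),interpolation=cv2.INTER_CUBIC) for x in(a,b)]))
E
```

```text
t 26.6 q [0.1237 0.2708 1.5713 0.0034 1.2585 0.0179] qd [ 0.0271 -0.0023 -0.003   0.0172  0.0059  0.0104]
pos [0.5538 0.1395 0.25  ] head 96.0066077437709 zaxis [ 0.0403  0.0083 -0.9992] f [-0.9544 -0.4332 -0.6715] tq [-0.0785  0.0173 -0.013 ] op 0.03910685161024021
grasp [0.553  0.1394 0.2687]
nose est [ 0.5864 -0.1779  0.2687]
```

View pics/ts4.png

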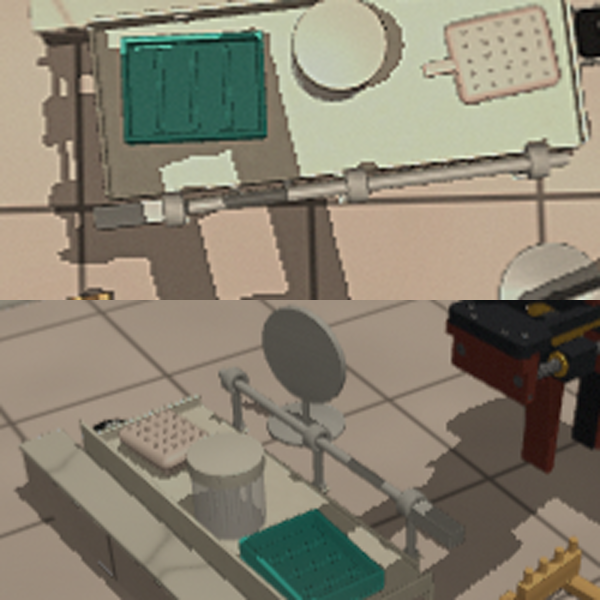

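The rail lies through all three eyes, the end piece butts against the first ring at about (163,210) in the top crop, the nose sticks out past the third eye at (570,155), and the toiletries stand where they were.

step_arm:
  offset:
    - [0, 0, 0]
    - [0, 0, 0]
    - [0, 0, 0]
  twist: [0, 0, 0]
  grip: [-0.1, -0.1, -0.1]

```text
time: 26.95
position: [0.5529, 0.1356, 0.2485]
tool_rot: [0.011, 0.671, 0.742, 0.015]
wrist_force: [0.2, -0.6, -0.6]
opening: 0.0396
```

```bash
python3 -c "
from workcell import ticket
print(ticket.sign_off())"
```

```text
the job is handed in; nothing more can be done
None
```

The guard rail is back on the shelf: it runs through all three eyes with its shoulder against the first one. I handed the job in at about 27 s of the 72 s; the sign-off gave no verdict.

- **Method:** I located the eyes with the wrist camera, took the rail from the rack, and lined it up using the cameras and a light touch on top of the first ring. I then fed it through in small steps. The force readings I took stayed within about 1.5 N sideways and along the rail until the shoulder met the first eye at about 5 N, where I expected it to. Then I let go and backed the arm away.
- **Last checks:** the final top and scene pictures show the end piece butting against the first ring and the nose out past the third eye. The toiletries look unmoved, and the wrist force was back to noise. I judged the shoulder gap only from the picture and the contact force.
- **Disagreements:** the height of the eyes came out between about 103.5 and 106 mm across the wrist camera, the touch test and the scene camera. I used about 104.5 mm. The wrist-camera ring fit was off by up to 2.8 px in places. The tool stayed tilted by about 2°, mostly about the rail's own axis, and caused no trouble.

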